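# Clear the plaster bench and stand the mixing cups to drain

### The job

Tidy the plaster corner of the animal hospital: using the scraper (not the fingers), sweep every crumb of set plaster off the blue draining board into the steel pan at its open end, and put the scraper back upright in its tray. Once the board is clear, stand every yellow mixing cup upside down (mouth down) on the draining board, and leave the bandage roll, the tube and the bottle where they are.

Things in the scene. Friction and masses are not known exactly. Their poses are not given: they have to be found in the camera images.
- board: Fixed draining board, blue plastic top 200 (x) by 260 (y) mm, 45 mm above the bench; 4 mm thick aluminium edges along both long sides and the -y end stand 8 mm above the top, the +y end is open and level with the top. Origin under its middle at bench level; z up, y along the board towards the pan.
- board_top (a point): Centre of the draining board's top surface, 45 mm above the bench; axes as the board's.
- pan (a point): Centre of the inner floor (3 mm above the bench) of the fixed open steel crumb pan that adjoins the board's open +y end; axes as the board's. The pan measures 212 (x) by 115 (y) mm outside, walls 3 mm, rim 36 mm above the bench, that is 9 mm below the board's top.
- tray: Fixed shallow aluminium tray for the scraper, 120 (x) by 180 (y) mm, rim 14 mm above the bench, walls and floor 3 mm. Origin under its middle at bench level.
- scraper: Loose scraper block, 0.2 to 0.3 kg: black rubber foot 60 (x) by 130 (y) by 18 mm high, on it an upright orange grip 24 (x) by 100 (y) mm whose top is 60 mm above the underside; pinch it across the 24 mm from above. It sweeps along its own x, either way. Origin at the centre of its underside, z up. Starts standing in the tray, long way along it.
- cup1: Yellow straight-walled eight-sided cup: 62 mm across flats (67 over corners), 80 tall, wall 4, base 6, 60 to 120 g. Flats face its own +x, -x, +y, -y and the four directions between. Origin at the centre of the closed base, z from base to mouth (z down = mouth down). Lying, it rests steadily on a flat, axis level, 31 mm up. Starts mouth up on the bench. May be absent.
- cup2: Yellow straight-walled eight-sided cup: 62 mm across flats (67 over corners), 80 tall, wall 4, base 6, 60 to 120 g. Flats face its own +x, -x, +y, -y and the four directions between. Origin at the centre of the closed base, z from base to mouth (z down = mouth down). Lying, it rests steadily on a flat, axis level, 31 mm up. Starts mouth up on the bench. May be absent.
- cup3: Yellow straight-walled eight-sided cup: 62 mm across flats (67 over corners), 80 tall, wall 4, base 6, 60 to 120 g. Flats face its own +x, -x, +y, -y and the four directions between. Origin at the centre of the closed base, z from base to mouth (z down = mouth down). Lying, it rests steadily on a flat, axis level, 31 mm up. Starts mouth up on the bench. May be absent.
- crumb1: Crumb of set white plaster, about 26 by 22 by 16 mm, 12 g, lying on the draining board. Origin at the centre of its underside. May be absent.
- crumb2: Crumb of set white plaster, about 26 by 22 by 16 mm, 12 g, lying on the draining board. Origin at the centre of its underside. May be absent.
- crumb3: Crumb of set white plaster, about 26 by 22 by 16 mm, 12 g, lying on the draining board. Origin at the centre of its underside. May be absent.
- crumb4: Crumb of set white plaster, about 26 by 22 by 16 mm, 12 g, lying on the draining board. Origin at the centre of its underside. May be absent.
- crumb5: Crumb of set white plaster, about 26 by 22 by 16 mm, 12 g, lying on the draining board. Origin at the centre of its underside. May be absent.
- crumb6: Crumb of set white plaster, about 26 by 22 by 16 mm, 12 g, lying on the draining board. Origin at the centre of its underside. May be absent.
- roll: Plaster bandage roll, white with a blue band, 68 mm across, 75 mm tall; it stands upright on the bench, not part of the job, to be left alone; origin at the centre of its underside.
- tube: White and blue gel tube lying on the bench, about 36 wide, 160 long, 24 mm high, not part of the job, to be left alone; origin at the centre of its underside, y along it.
- bottle: White disinfectant bottle with green label, 64 mm across, 150 mm tall; it stands upright on the bench, not part of the job, to be left alone; origin at the centre of its underside.
Not all that is in view belongs to the job. Several things look just like the scraper: the one meant starts farthest to the robot's right. Leave any green look-alike of the cup2 alone.

How it is judged:
On the way, in this order (a step that is already met when the one before it is completed fails the run):
1. the scraper is brought down onto the draining board (x of scraper in the frame of board between -0.1 and 0.1 m and y of scraper in the frame of board between -0.14 and 0.14 m and z of scraper in the frame of board_top between -0.005 and 0.01 m), for 0.1 s.
2. every crumb lies in the pan (x of crumb1 in the frame of pan between -0.106 and 0.106 m and y of crumb1 in the frame of pan between -0.058 and 0.058 m and z of each of crumb1, crumb2, crumb3, crumb4, crumb5, crumb6 in the frame of pan below 0.04 m and x of crumb2 in the frame of pan between -0.106 and 0.106 m and y of crumb2 in the frame of pan between -0.058 and 0.058 m and x of crumb3 in the frame of pan between -0.106 and 0.106 m and y of crumb3 in the frame of pan between -0.058 and 0.058 m and x of crumb4 in the frame of pan between -0.106 and 0.106 m and y of crumb4 in the frame of pan between -0.058 and 0.058 m and x of crumb5 in the frame of pan between -0.106 and 0.106 m and y of crumb5 in the frame of pan between -0.058 and 0.058 m and x of crumb6 in the frame of pan between -0.106 and 0.106 m and y of crumb6 in the frame of pan between -0.058 and 0.058 m), for 0.3 s.
3. every cup stands mouth down on the draining board (angle between each of cup1, cup2, cup3's own z axis and vertical above 3.04 rad and x of cup1 in the frame of board between -0.096 and 0.096 m and y of cup1 in the frame of board between -0.13 and 0.13 m and z of cup1 in the frame of board_top between 0.074 and 0.086 m and x of cup2 in the frame of board between -0.096 and 0.096 m and y of cup2 in the frame of board between -0.13 and 0.13 m and z of cup2 in the frame of board_top between 0.074 and 0.086 m and x of cup3 in the frame of board between -0.096 and 0.096 m and y of cup3 in the frame of board between -0.13 and 0.13 m and z of cup3 in the frame of board_top between 0.074 and 0.086 m), for 0.3 s.
At the end, for the whole second after the job is handed in: Every crumb inside the pan, lower than the board's top; every cup mouth down (within 6 degrees) standing on the board's top, its centre over the board; the scraper upright (within 7 degrees), its middle inside the tray and underside within 12 mm of the bench; all released and at rest (all of step 2 and all of step 3 and linear speed of each of cup1, cup2, cup3, scraper below 0.02 m/s and x of scraper in the frame of tray between -0.06 and 0.06 m and y of scraper in the frame of tray between -0.09 and 0.09 m and height (world z) of scraper below 0.012 m and angle between scraper's own z axis and vertical below 0.12 rad); the robot touches nothing.
It fails at once if the fingers push or pick a crumb (contact force between the fingers and crumb1 above 0.5 N or contact force between the fingers and crumb2 above 0.5 N or contact force between the fingers and crumb3 above 0.5 N or contact force between the fingers and crumb4 above 0.5 N or contact force between the fingers and crumb5 above 0.5 N or contact force between the fingers and crumb6 above 0.5 N).
It fails at once if a cup is stood mouth down on the board while crumbs still lie on it (((angle between cup1's own z axis and vertical above 3 rad and (x of cup1 in the frame of board between -0.1 and 0.1 m and y of cup1 in the frame of board between -0.13 and 0.13 m and z of cup1 in the frame of board_top between -0.01 and 0.09 m)) or (angle between cup2's own z axis and vertical above 3 rad and (x of cup2 in the frame of board between -0.1 and 0.1 m and y of cup2 in the frame of board between -0.13 and 0.13 m and z of cup2 in the frame of board_top between -0.01 and 0.09 m)) or (angle between cup3's own z axis and vertical above 3 rad and (x of cup3 in the frame of board between -0.1 and 0.1 m and y of cup3 in the frame of board between -0.13 and 0.13 m and z of cup3 in the frame of board_top between -0.01 and 0.09 m))) and ((x of crumb1 in the frame of board between -0.1 and 0.1 m and y of crumb1 in the frame of board between -0.13 and 0.13 m and z of crumb1 in the frame of board_top between -0.01 and 0.03 m) or (x of crumb2 in the frame of board between -0.1 and 0.1 m and y of crumb2 in the frame of board between -0.13 and 0.13 m and z of crumb2 in the frame of board_top between -0.01 and 0.03 m) or (x of crumb3 in the frame of board between -0.1 and 0.1 m and y of crumb3 in the frame of board between -0.13 and 0.13 m and z of crumb3 in the frame of board_top between -0.01 and 0.03 m) or (x of crumb4 in the frame of board between -0.1 and 0.1 m and y of crumb4 in the frame of board between -0.13 and 0.13 m and z of crumb4 in the frame of board_top between -0.01 and 0.03 m) or (x of crumb5 in the frame of board between -0.1 and 0.1 m and y of crumb5 in the frame of board between -0.13 and 0.13 m and z of crumb5 in the frame of board_top between -0.01 and 0.03 m) or (x of crumb6 in the frame of board between -0.1 and 0.1 m and y of crumb6 in the frame of board between -0.13 and 0.13 m and z of crumb6 in the frame of board_top between -0.01 and 0.03 m))).
It fails at once if the bandage roll, the tube or the bottle is moved more than 30 mm (distance of any of roll, tube, bottle from where it was at the start of the episode above 0.03 m).
Of cup1, cup2, cup3 only 2 to 3 are there at a start; the rules pass over those that are not, and their reading is None.
Of crumb1, crumb2, crumb3, crumb4, crumb5, crumb6 only 3 to 6 are there at a start; the rules pass over those that are not, and their reading is None.
At some moment in a run one of cup1, cup2, cup3 may be knocked a few centimetres aside while the robot is not near it.
Once in a run the grip may slacken for a moment while it holds something.
It also fails if it takes over 210 s, if anything falls off the work surface, if the arm or the gripper's body presses on something with over 40 N, if the wrist force passes 120 N, or if a joint passes its speed limit or range.

### The arm

A 7-joint arm with a two-finger parallel gripper is mounted at the origin on the work surface. World frame = base frame: x ahead of the robot, y to its left, z up, the work surface at z = 0. Lengths are in m, angles in rad, forces in N, time in s.
With the tool pointing down it reaches from about 0.425 to 0.925 m from the base axis. Payload 6.8 kg.
Tool frame: the origin (TCP) lies at the very end of the fingers, on their centre line; the grasp point (between the pads) lies arm.grip_point_offset behind it (arm.grip_point_offset is the distance from the TCP to the grasp point, in m); z points along the fingers, y is the direction in which the jaws open and shut (so a half turn about z gives the same grasp; the last joint's range is limited). The gripper opens to 88 mm and grips with 3 to 60 N. Pads are 20 mm wide; open, the fingers measure 115 mm over their backs; the gripper's body (75 mm by 178 mm) begins 61 mm behind the grasp point.
Start: joints at [1.215, 0.477, 0.022, 1.555, -0.011, 1.109, -0.083], TCP at [0.166, -0.654, 0.186] pointing down, gripper open.
Joint ranges: [-2.96, 2.96], [-0.34, 2.1], [-1.41, 1.46], [0.24, 2.44], [-1.37, 4.51], [0.17, 1.92], [-2.96, 2.96]. Speed limits (rad/s): [2.39, 2.39, 3.14, 3.14, 3.14, 3.14, 3.14].

### API

Orientations are given as a 3x3 rotation matrix whose columns are the frame's x, y, z axes.
In Python, from plant import arm gives the robot as it stands.
- The arm moves only by the tool carry_out, never from a script. Its arguments are lists of equal length, an entry for each row: "offset": the shift along the tool's x, y, z scaled (see below), a list of three; "dr": the turn, a rotation vector about the tool's x, y, z scaled (see below), a list of three; "claw": the opening in per cent of the stroke, from 0 (shut) to 100 (fully open). A call has 1 to 12 rows; each row is the pose to reach, as a shift and turn from the pose measured when the call began, along the tool's axes at that moment, turning the shorter way round; what a row does not reach only later rows make up. The controller multiplies each number of a shift by 100 mm and each number of a turn by 180 degrees. A row lasts 1/10 s, in which the tool goes at most 50 mm and 8.59 degrees, less where a joint would pass 70% of its speed; a pose out of reach is approached as far as the arm can. A call with a number of a shift or a turn outside -1 to 1 is refused whole. A call with a gripper value outside its range is refused whole. The fingers move at their own pace and stop on an object; "squeeze" is the grip in N (left out, the last holds). Time passes only in rows, so rows that repeat a pose let the fingers close. It gives the time, the measured TCP pose, the force and the opening at its end, in the units of the state.
- arm.read_state(): the state, without advancing time (a new reading comes with each control period).
- arm.get_image(name): name is "side" or "top" or "wrist"; returns (picture, depth): 384x512x3 uint8, red, green, blue; 384x512 float32, m along the optical axis (not along the pixel's ray), 0 where there is no reading.
- arm.camera_model(name): a dict with "mtx" (3x3 intrinsics, pixels), "cam_to_world" (4x4, takes a point from camera to world coordinates). Camera axes: x right, y down, z forward; pixel columns grow to the right and rows downward; lengths in m; the calibration is good to about 2 mm. A picture is of the moment at which its call begins: read the wrist's pose just before it. camera_model takes no time and is no camera call; for the wrist camera it gives the pose at the moment of the call.
- arm.job_done(): hands the job in, once; it reports no verdict.
The state is a dict: "clock": time; "joint_positions": joint angles; "qd": joint speeds; "joint_torque": joint torques, N m; "ee_pos": TCP position; "eef_rot": TCP orientation; "contact_force": force on the tool from outside, world axes, zero at the start; "wrist_torque": the same for the moment, N m; "gripper_width": opening from 0.0 (shut) to 1.0 (fully open).
Only numpy, scipy, OpenCV 4.12 (cv2) and the standard library are available. Lean on these libraries where they do the work, as an engineer would, in place of code of your own. Each camera call takes 0.05 s, during which the arm holds its last target. There are 200 camera calls.

## Working session

There is one attempt and no reset: what is moved stays moved. The work goes in short steps, Python scripts to look and compute and a tool call to move; the robot and the scene stay as the last step left them, time stands still between calls to the robot, and variables do not carry over. Pictures are saved under pics/ and viewed, about 12 in all and at most 16, crops included, and the job is handed in when it is done.

Besides the shell and the picture viewer there is one more tool, called after "Emit:" by a JSON object that holds its "method" and its "body", one argument or row to a line. carry_out: Moves the arm, as the interface text tells. Its arguments: {"type":"object","properties":{"offset":{"type":"array"},"dr":{"type":"array"},"claw":{"type":"array"},"squeeze":{"type":"number"}},"required":["offset","dr","claw"]}

```bash
ls; mkdir -p pics
cat > h.py <<'E'
import numpy as np, cv2
from plant import arm
np.set_printoptions(precision=4,suppress=True)
def snap(n,f=None):
    M=arm.camera_model(n); p,d=arm.get_image(n)
    if f: cv2.imwrite('pics/'+f,p[:,:,::-1])
    return p,d,M
def pts(d,M):
    K=np.array(M['mtx']);T=np.array(M['cam_to_world'])
    v,u=np.mgrid[:d.shape[0],:d.shape[1]]
    c=np.stack([(u-K[0,2])/K[0,0]*d,(v-K[1,2])/K[1,1]*d,d],-1)
    return c@T[:3,:3].T+T[:3,3]
E
python3 - <<'E'
from h import *
print(arm.read_state()['clock'],arm.grip_point_offset)
ims=[]
for n in('top','side'):
    p,d,M=snap(n,n+'0.png'); np.savez(n+'0.npz',p=p,d=d,K=M['mtx'],T=M['cam_to_world']); print(n,M)
    print((d==0).mean())
s=arm.read_state();print(s['ee_pos'],s['eef_rot'],s['contact_force'],s['gripper_width'])
E
```

```text
pics
0.0 0.0187
top {'mtx': array([[424.182 ,   0.    , 253.6097],
       [  0.    , 424.182 , 184.6709],
       [  0.    ,   0.    ,   1.    ]]), 'cam_to_world': array([[ 0.0046, -0.991 ,  0.1337,  0.3732],
       [-1.    , -0.004 ,  0.0048, -0.0494],
       [-0.0042, -0.1337, -0.991 ,  1.2805],
       [ 0.    ,  0.    ,  0.    ,  1.    ]])}
0.0041961669921875
side {'mtx': array([[414.5839,   0.    , 255.9711],
       [  0.    , 414.5839, 188.265 ],
       [  0.    ,   0.    ,   1.    ]]), 'cam_to_world': array([[-0.9853, -0.0667,  0.157 ,  0.3939],
       [-0.1688,  0.5153, -0.8402,  0.8717],
       [-0.0249, -0.8544, -0.519 ,  0.6241],
       [ 0.    ,  0.    ,  0.    ,  1.    ]])}
0.0038350423177083335
[ 0.1654 -0.6538  0.1854] [[ 0.9694  0.2453 -0.0005]
 [ 0.2453 -0.9694  0.0015]
 [-0.0001 -0.0016 -1.    ]] [-0.4926  0.6409  0.4043] 1.0023878012790042
```

View pics/top0.png

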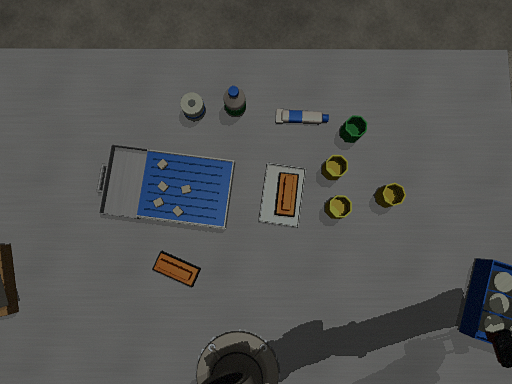

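View pics/side0.png

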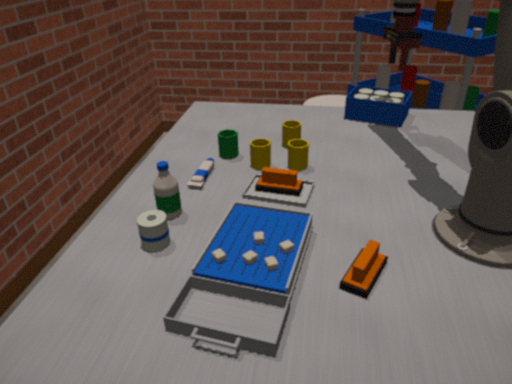

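The top view has two orange scrapers: A at (288,194), in the tray, and B at (176,269), on the bench by the robot. A is farther to the robot's right (image right = -y) and stands in the tray, so A is the one meant. There are 5 crumbs at (162,164), (163,186), (186,189), (158,202) and (178,211), and 3 yellow cups at (335,167), (339,207) and (391,195). The green cup at (353,129) stays where it is.

```bash
cat > m.py <<'E'
from h import *
def comps(mask,amin):
    n,l,s,c=cv2.connectedComponentsWithStats(mask.astype(np.uint8))
    return [(l==i,s[i,4],c[i]) for i in range(1,n) if s[i,4]>=amin]
def rect(P):
    (c,(a,b),t)=cv2.minAreaRect((P[:,:2]*1000).astype(np.float32)); return np.array([*c,a,b,t])
E
python3 - <<'E'
from m import *
z=np.load('top0.npz');p=z['p'];M=dict(mtx=z['K'],cam_to_world=z['T']);P=pts(z['d'],M)
h=cv2.cvtColor(p,cv2.COLOR_RGB2HSV);H,S,V=h[...,0],h[...,1],h[...,2]
def rep(n,m,a):
    for l,s,c in comps(m,a):
        Q=P[l];zt=np.percentile(Q[:,2],90)
        T=Q[Q[:,2]>zt-.006]
        print(n,s,c.round(),'ztop %.3f'%zt,'mid',Q.mean(0),'toprect(mm)',rect(T).round(1))
rep('yellow',(H>20)&(H<35)&(S>120),60)
rep('orange',(H<18)&(S>150)&(V>90),60)
rep('blue',(H>100)&(H<125)&(S>150),300)
rep('green',(H>40)&(H<90)&(S>120),60)
bl=(P[...,2]>.05)&(P[...,2]<.075)&(S<70)&(V>110)
bx=np.zeros_like(bl);bx[140:235,95:245]=1
rep('crumb',bl&bx,8)
# board raised region
rep('board',(P[...,2]>.04)&(P[...,2]<.058)&bx,300)
rep('pan',(P[...,2]>.025)&(P[...,2]<.041)&bx,60)
bx[:]=0;bx[155:235,250:315]=1
rep('tray',(P[...,2]>.009)&(P[...,2]<.018)&bx,60)
print(P[190,120],P[194,288],P[120,193])
c=np.hstack([cv2.resize(p[y:y+80,x:x+100,::-1],(400,320),interpolation=3) for y,x in((155,240),(230,130))])
cv2.imwrite('pics/crop.png',c)
E
```

```text
yellow 475 [334. 167.] ztop 0.080 mid [ 0.592  -0.2802  0.0514] toprect(mm) [ 490.7 -179.7   58.7  350.4   45.2]
yellow 537 [390. 195.] ztop 0.079 mid [ 0.5117 -0.4434  0.0403] toprect(mm) [ 510.4 -441.1   60.7   62.9   17.1]
yellow 459 [338. 207.] ztop 0.080 mid [ 0.4751 -0.289   0.0459] toprect(mm) [ 418.7 -190.8   63.6  290.1   30.2]
orange 584 [287. 193.] ztop 0.065 mid [ 0.5142 -0.1408  0.048 ] toprect(mm) [ 461.6 -116.4   48.4  216.6   65.5]
orange 613 [175. 269.] ztop 0.062 mid [0.2952 0.18   0.0435] toprect(mm) [312.5  85.   71.6 286.2  10.2]
blue 5111 [186. 188.] ztop 0.048 mid [0.5287 0.155  0.0491] toprect(mm) [518.  108.3 372.2 212.1  77.1]
blue 1745 [480. 297.] ztop 0.088 mid [ 0.2234 -0.6844  0.0487] toprect(mm) [ 318.9 -393.7  687.2  219.3   71.4]
green 98 [236. 110.] ztop 0.066 mid [0.7648 0.0096 0.0466] toprect(mm) [768.2  10.7  21.   60.5  11.5]
green 511 [353. 129.] ztop 0.079 mid [ 0.7084 -0.3386  0.0501] toprect(mm) [ 563.  -195.    59.8  474.6   45.3]
crumb 8 [185. 154.] ztop 0.055 mid [0.6284 0.1586 0.0532] toprect(mm) [628.8 159.   17.6   2.8  80.7]
crumb 9 [1
[... 1121 characters left out ...]
crumb 10 [160. 218.] ztop 0.056 mid [0.4395 0.2253 0.053 ] toprect(mm) [439.8 225.2  25.8   2.5  82.2]
crumb 25 [219. 224.] ztop 0.056 mid [0.423  0.0558 0.0538] toprect(mm) [421.8  57.7  20.   50.4  23.6]
crumb 17 [201. 224.] ztop 0.055 mid [0.4246 0.1084 0.0536] toprect(mm) [424.6 109.2  37.9   3.2  83.4]
board 5620 [186. 188.] ztop 0.050 mid [0.5292 0.1541 0.0459] toprect(mm) [529.8 156.9 260.6 200.9  82.7]
pan 361 [110. 177.] ztop 0.038 mid [0.5619 0.3845 0.0327] toprect(mm) [554.  352.1 132.7 212.   83.1]
tray 71 [299. 204.] ztop 0.017 mid [ 0.4866 -0.1808  0.0134] toprect(mm) [ 495.5 -183.8   34.2  163.1   69.9]
[ 0.528   0.364  -0.0013] [ 0.5108 -0.143   0.0616] [0.7448 0.1446 0.0117]
```

View pics/crop.png

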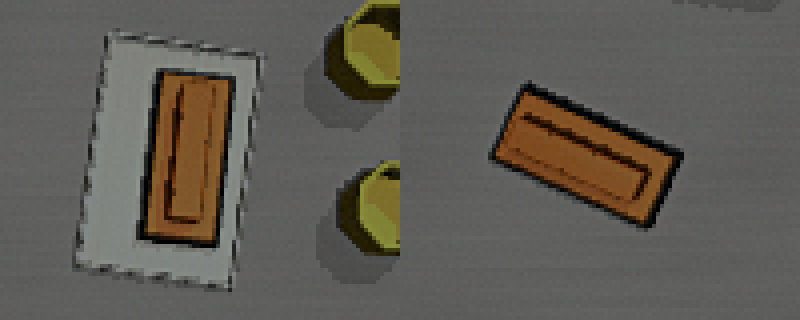

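```bash
cat >> m.py <<'E'
from scipy.spatial.transform import Rotation as R
def goal(pos,zdir,ydir,rows=None):
    """print offset/dr for tcp at pos; tool z dir, tool y dir (sign of y chosen nearer)"""
    s=arm.read_state();p=np.array(s['ee_pos']);A=np.array(s['eef_rot'])
    z=np.array(zdir,float);z/=np.linalg.norm(z);best=None
    for sg in(1,-1):
        y=sg*np.array(ydir,float);y-=y@z*z;y/=np.linalg.norm(y)
        B=np.column_stack([np.cross(y,z),y,z]);r=R.from_matrix(A.T@B).as_rotvec()
        out=(A.T@(np.array(pos)-p)/.1,r/np.pi)
        print('y sign',sg,'offset',out[0].round(3),'dr',out[1].round(4),'|d|mm %.0f ang %.0f'%(np.linalg.norm(out[0])*100,np.degrees(np.linalg.norm(r))))
def st():
    s=arm.read_state();print('t %.1f'%s['clock'],'pos',np.array(s['ee_pos']),'z',np.array(s['eef_rot'])[:,2],'y',np.array(s['eef_rot'])[:,1],'F',np.array(s['contact_force']),'w',s['gripper_width'],'q',np.array(s['joint_positions']))
    open('log.txt','a').write(repr([list(map(float,s['joint_positions'])),list(map(float,s['ee_pos'])),np.array(s['eef_rot']).tolist()])+'\n')
E
python3 - <<'E'
from m import *
z=np.load('top0.npz');p=z['p'];M=dict(mtx=z['K'],cam_to_world=z['T']);P=pts(z['d'],M)
h=cv2.cvtColor(p,cv2.COLOR_RGB2HSV);H,S,V=h[...,0],h[...,1],h[...,2]
m=(H<18)&(S>120)&(V>60)
m[:,:250]=0
for lo,hi in((.052,.068),(.012,.026)):
    Q=P[m&(P[...,2]>lo)&(P[...,2]<hi)];print(len(Q),Q.mean(0),rect(Q))
b=np.zeros_like(m);b[155:235,250:315]=1
T=P[b&(P[...,2]>.008)&(P[...,2]<.020)];T=T[(T[:,0]>.4)&(T[:,0]<.62)&(T[:,1]<-.05)&(T[:,1]>-.25)];print('tray rim',rect(T))
T=P[b&(S<60)&(V>110)];print('tray',rect(T))
st()
a=np.radians(90-7.3)
goal([.511,-.142,.16],[0,0,-1],[1,.1,0])
E
```

```text
267 [ 0.5167 -0.1416  0.0626] [ 516.8828 -142.0999   24.2324  100.0306   84.3553]
228 [ 0.5104 -0.1406  0.0235] [ 516.0803 -141.5295   50.7201  121.2508   83.5909]
tray rim [ 511.5807 -136.7327  136.1095  188.1859   82.0311]
tray [ 484.7524 -125.352   118.888   242.534    81.8121]
t 0.1 pos [ 0.1654 -0.6538  0.1854] z [-0.0005  0.0015 -1.    ] y [ 0.2453 -0.9694 -0.0016] F [-0.4926  0.6409  0.4043] w 1.0023878012790042 q [ 1.2149  0.4777  0.0223  1.5563 -0.0115  1.1093 -0.0831]
y sign 1 offset [ 4.606 -4.114  0.26 ] dr [-0.0004 -0.0003 -0.4528] |d|mm 618 ang 82
y sign -1 offset [ 4.606 -4.114  0.26 ] dr [-0.0003  0.0005  0.5472] |d|mm 618 ang 98
```

Emit:
{"method": "carry_out", "body": {
  "offset": [
    [0.46, -0.41, 0],
    [0.92, -0.82, 0],
    [0.92, -0.82, 0],
    [0.92, -0.82, 0]
  ],
  "dr": [
    [0, 0, 0],
    [0, 0, 0],
    [0, 0, 0],
    [0, 0, 0]
  ],
  "claw": [100, 100, 100, 100]
}}

```text
clock: 0.5
ee_pos: [0.2379, -0.5481, 0.1853]
eef_rot: [[0.968, 0.251, 0.001], [0.251, -0.968, 0.004], [0.001, -0.003, -1.0]]
contact_force: [-0.6, 0.2, -0.7]
gripper_width: 1.0
```

Emit:
{"method": "carry_out", "body": {
  "offset": [
    [0.46, -0.41, 0],
    [0.92, -0.82, 0],
    [0.92, -0.82, 0],
    [0.92, -0.82, 0]
  ],
  "dr": [
    [0, 0, 0],
    [0, 0, 0],
    [0, 0, 0],
    [0, 0, 0]
  ],
  "claw": [100, 100, 100, 100]
}}

```text
clock: 0.9
ee_pos: [0.309, -0.4426, 0.1857]
eef_rot: [[0.966, 0.257, 0.001], [0.257, -0.966, 0.005], [0.002, -0.005, -1.0]]
contact_force: [-0.5, 0.1, 0.2]
gripper_width: 0.996
```

Emit:
{"method": "carry_out", "body": {
  "offset": [
    [0.46, -0.41, 0],
    [0.92, -0.82, 0],
    [0.92, -0.82, 0],
    [0.92, -0.82, 0]
  ],
  "dr": [
    [0, 0, 0],
    [0, 0, 0],
    [0, 0, 0],
    [0, 0, 0]
  ],
  "claw": [100, 100, 100, 100]
}}

```text
clock: 1.3
ee_pos: [0.3789, -0.3375, 0.1863]
eef_rot: [[0.965, 0.262, 0.002], [0.262, -0.965, 0.006], [0.003, -0.005, -1.0]]
contact_force: [-0.3, -0.5, -0.3]
gripper_width: 0.998
```

Emit:
{"method": "carry_out", "body": {
  "offset": [
    [0.46, -0.41, 0],
    [0.92, -0.82, 0],
    [0.92, -0.82, 0],
    [0.92, -0.82, 0]
  ],
  "dr": [
    [0, 0, 0],
    [0, 0, 0],
    [0, 0, 0],
    [0, 0, 0]
  ],
  "claw": [100, 100, 100, 100]
}}

```text
clock: 1.7
ee_pos: [0.4479, -0.2329, 0.1871]
eef_rot: [[0.964, 0.266, 0.003], [0.266, -0.964, 0.006], [0.004, -0.005, -1.0]]
contact_force: [-0.0, -1.2, -0.4]
gripper_width: 1.001
```

Emit:
{"method": "carry_out", "body": {
  "offset": [
    [0.46, -0.41, 0],
    [0.92, -0.82, 0],
    [0.92, -0.82, 0],
    [0.92, -0.82, 0]
  ],
  "dr": [
    [0, 0, 0.05],
    [0, 0, 0.11],
    [0, 0, 0.11],
    [0, 0, 0.11]
  ],
  "claw": [100, 100, 100, 100]
}}

```text
clock: 2.1
ee_pos: [0.5171, -0.1273, 0.1879]
eef_rot: [[0.997, -0.075, 0.004], [-0.075, -0.997, 0.008], [0.004, -0.008, -1.0]]
contact_force: [-0.0, -0.5, -0.2]
gripper_width: 1.0
```

Run:
```python
from m import *
st()
p,d,M=snap('wrist','w1.png');P=pts(d,M)
h=cv2.cvtColor(p,cv2.COLOR_RGB2HSV);H,S,V=h[...,0],h[...,1],h[...,2]
m=(H<18)&(S>120)&(V>50)
for lo,hi in((.052,.068),(.012,.026)):
    Q=P[m&(P[...,2]>lo)&(P[...,2]<hi)];print(len(Q),Q.mean(0),rect(Q))
a=np.radians(84.4);goal([.517,-.142,.025],[0,0,-1],[np.cos(a),np.sin(a),0])
```

```text
t 2.1 pos [ 0.5171 -0.1273  0.1879] z [ 0.0042  0.0076 -1.    ] y [-0.0746 -0.9972 -0.0079] F [-0.0196 -0.5021 -0.1555] w 0.9999988986537481 q [ 0.3529  0.2553 -0.2637  1.8809  0.0684  1.0114 -1.5841]
1980 [ 0.5191 -0.1428  0.0623] [ 516.3274 -142.826    24.0506   98.1869   83.681 ]
2132 [ 0.5238 -0.1422  0.0245] [ 514.412  -143.0044   51.7427  122.4512   83.528 ]
y sign 1 offset [0.02  0.127 1.626] dr [ 0.0011 -0.0031 -0.9929] |d|mm 163 ang 179
y sign -1 offset [0.02  0.127 1.626] dr [-0.002  -0.0007  0.0071] |d|mm 163 ang 1
```

Emit:
{"method": "carry_out", "body": {
  "offset": [
    [0.01, 0.14, 0.4],
    [0.02, 0.15, 0.8],
    [0.02, 0.15, 0.8]
  ],
  "dr": [
    [0, 0, 0.01],
    [0, 0, 0.01],
    [0, 0, 0.01]
  ],
  "claw": [100, 100, 100],
  "squeeze": 40
}}

```text
clock: 2.45
ee_pos: [0.5113, -0.1484, 0.1029]
eef_rot: [[0.994, -0.111, -0.007], [-0.111, -0.994, 0.007], [-0.008, -0.006, -1.0]]
contact_force: [-0.2, 0.7, -0.1]
gripper_width: 1.001
```

Emit:
{"method": "carry_out", "body": {
  "offset": [
    [0, 0, 0.4],
    [0, 0, 0.81],
    [0, 0, 0.81],
    [0, 0, 0.81],
    [0, 0, 0.81],
    [0, 0, 0.81],
    [0, 0, 0.81],
    [0, 0, 0.81],
    [0, 0, 0.81],
    [0, 0, 0.81],
    [0, 0, 0.81]
  ],
  "dr": [
    [-0.002, 0, 0],
    [-0.002, 0, 0],
    [-0.002, 0, 0],
    [-0.002, 0, 0],
    [-0.002, 0, 0],
    [-0.002, 0, 0],
    [-0.002, 0, 0],
    [-0.002, 0, 0],
    [-0.002, 0, 0],
    [-0.002, 0, 0],
    [-0.002, 0, 0]
  ],
  "claw": [100, 100, 100, 0, 0, 0, 0, 0, 0, 0, 0],
  "squeeze": 40
}}

```text
clock: 3.55
ee_pos: [0.5108, -0.1473, 0.022]
eef_rot: [[0.994, -0.111, -0.008], [-0.111, -0.994, 0.001], [-0.008, 0.0, -1.0]]
contact_force: [-0.5, 1.8, 0.8]
gripper_width: 0.312
```

Run:
```python
from m import *
st()
# board-frame poses
a=np.radians(-7.3);X=np.array([np.cos(a),np.sin(a),0]);Y=np.array([-np.sin(a),np.cos(a),0]);C=np.array([.530,.157,0])
s=arm.read_state();dz=s['ee_pos'][2]-.003
for n,(x,y,h) in dict(A0=(-27,-92,100),A1=(-27,-92,1),A2=(-27,125,1),B1=(27,-92,1),B2=(27,125,1)).items():
    print(n);goal(C+X*x/1000+Y*y/1000+[0,0,.045+dz+h/1000],[0,0,-1],Y)
```

```text
t 3.5 pos [ 0.5108 -0.1473  0.022 ] z [-0.008   0.0007 -1.    ] y [-0.1107 -0.9938  0.0001] F [-0.4517  1.8306  0.8053] w 0.31228354402320363 q [ 0.3351  0.4785 -0.2146  2.0105  0.158   0.6762 -1.6622]
A0
y sign 1 offset [-0.443 -2.13  -1.417] dr [-0.004   0.0001 -0.9948] |d|mm 260 ang 179
y sign -1 offset [-0.443 -2.13  -1.417] dr [0.0001 0.0026 0.0052] |d|mm 260 ang 1
A1
y sign 1 offset [-0.435 -2.13  -0.427] dr [-0.004   0.0001 -0.9948] |d|mm 222 ang 179
y sign -1 offset [-0.435 -2.13  -0.427] dr [0.0001 0.0026 0.0052] |d|mm 222 ang 1
A2
y sign 1 offset [-0.399 -4.3   -0.427] dr [-0.004   0.0001 -0.9948] |d|mm 434 ang 179
y sign -1 offset [-0.399 -4.3   -0.427] dr [0.0001 0.0026 0.0052] |d|mm 434 ang 1
B1
y sign 1 offset [ 0.105 -2.122 -0.431] dr [-0.004   0.0001 -0.9948] |d|mm 217 ang 179
y sign -1 offset [ 0.105 -2.122 -0.431] dr [0.0001 0.0026 0.0052] |d|mm 217 ang 1
B2
y sign 1 offset [ 0.141 -4.291 -0.432] dr [-0.004   0.0001 -0.9948] |d|mm 432 ang 179
y sign -1 offset [ 0.141 -4.291 -0.432] dr [0.0001 0.0026 0.0052] |d|mm 432 ang 1
```

Emit:
{"method": "carry_out", "body": {
  "offset": [
    [0, 0, -0.3],
    [0, 0, -0.6],
    [0, 0, -1],
    [0, 0, -1]
  ],
  "dr": [
    [0, 0, 0],
    [0, 0, 0],
    [0, 0, 0],
    [0, 0, 0]
  ],
  "claw": [0, 0, 0, 0],
  "squeeze": 50
}}

```text
clock: 3.95
ee_pos: [0.5153, -0.1481, 0.1268]
eef_rot: [[0.994, -0.111, 0.001], [-0.111, -0.994, -0.001], [0.001, 0.001, -1.0]]
contact_force: [-1.1, -0.1, 0.3]
gripper_width: 0.007
```

Emit:
{"method": "carry_out", "body": {
  "offset": [
    [-0.1, -0.4, 0],
    [-0.2, -0.8, 0],
    [-0.25, -1, 0],
    [-0.25, -1, 0]
  ],
  "dr": [
    [0, 0, 0.005],
    [0, 0, 0.005],
    [0, 0, 0.005],
    [0, 0, 0.005]
  ],
  "claw": [0, 0, 0, 0]
}}

```text
clock: 4.35
ee_pos: [0.5008, -0.0424, 0.1262]
eef_rot: [[0.993, -0.121, -0.0], [-0.121, -0.993, -0.0], [-0.0, 0.0, -1.0]]
contact_force: [0.3, -0.3, 0.1]
gripper_width: 0.005
```

Emit:
{"method": "carry_out", "body": {
  "offset": [
    [-0.1, -0.4, 0],
    [-0.2, -0.8, 0],
    [-0.25, -1, 0],
    [-0.25, -1, 0]
  ],
  "dr": [
    [0, 0, 0],
    [0, 0, 0],
    [0, 0, 0],
    [0, 0, 0]
  ],
  "claw": [0, 0, 0, 0]
}}

```text
clock: 4.75
ee_pos: [0.4878, 0.0622, 0.1259]
eef_rot: [[0.993, -0.117, -0.001], [-0.117, -0.993, 0.001], [-0.001, -0.001, -1.0]]
contact_force: [0.5, -0.7, 0.2]
gripper_width: 0.007
```

Run:
```python
from m import *
st()
a=np.radians(-7.3);X=np.array([np.cos(a),np.sin(a),0]);Y=np.array([-np.sin(a),np.cos(a),0]);C=np.array([.530,.157,0])
goal(C-X*.032-Y*.060+[0,0,.046+.019],[0,0,-1],Y)
p,d,M=snap('top');cv2.imwrite('pics/t2.png',cv2.resize(p[130:240,90:310,::-1],(800,400),interpolation=3))
P=pts(d,M);h=cv2.cvtColor(p,cv2.COLOR_RGB2HSV);b=np.zeros(d.shape,bool);b[150:222,148:230]=1
B=(P-C);bx=B@X;by=B@Y
m=b&(abs(bx)<.096)&(abs(by)<.13)&(h[...,0]>100)&(h[...,0]<125)&(h[...,1]>150);print('board top z',np.median(P[m][:,2]), 'extents')
p,d,M=snap('wrist');cv2.imwrite('pics/w2.png',p[:,:,::-1])
```

```text
t 4.8 pos [0.4878 0.0622 0.1259] z [-0.0005  0.0007 -1.    ] y [-0.1166 -0.9932 -0.0006] F [ 0.5317 -0.6909  0.1702] w 0.00680583347616856 q [ 0.0473  0.2735 -0.3495  2.0264  0.1212  0.8613 -2.057 ]
y sign 1 offset [-0.018 -0.394  0.609] dr [-0.0003 -0.0003 -0.9966] |d|mm 73 ang 179
y sign -1 offset [-0.018 -0.394  0.609] dr [-0.0002  0.0002  0.0034] |d|mm 73 ang 1
board top z 0.045258015159128195 extents
```

View pics/w2.png

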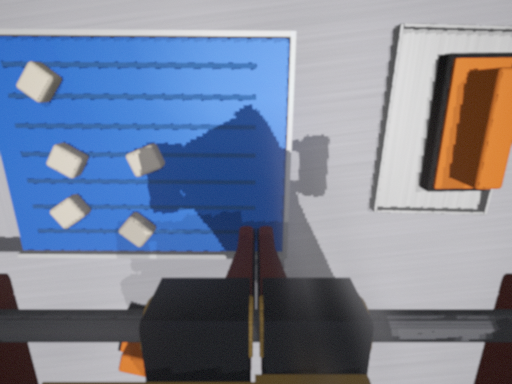

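The wrist view shows empty jaws: I lifted before the slow fingers had closed. The scraper still stands in the tray at (470,120), so I'm going back for it.

Emit:
{"method": "carry_out", "body": {
  "offset": [
    [0.1, 0.4, 0],
    [0.2, 0.8, 0],
    [0.25, 1, 0],
    [0.25, 1, 0]
  ],
  "dr": [
    [0, 0, 0],
    [0, 0, 0],
    [0, 0, 0],
    [0, 0, 0]
  ],
  "claw": [100, 100, 100, 100]
}}

```text
clock: 5.25
ee_pos: [0.5006, -0.0502, 0.1254]
eef_rot: [[0.991, -0.131, -0.002], [-0.131, -0.991, -0.003], [-0.001, 0.003, -1.0]]
contact_force: [-0.3, 0.4, 0.2]
gripper_width: 0.331
```

Emit:
{"method": "carry_out", "body": {
  "offset": [
    [0.1, 0.4, 0],
    [0.2, 0.8, 0],
    [0.25, 1, 0],
    [0.25, 1, 0],
    [0.25, 1, 0],
    [0.25, 1, 0],
    [0.25, 1, 0],
    [0.25, 1, 0],
    [0.25, 1, 0],
    [0.25, 1, 0],
    [0.25, 1, 0]
  ],
  "dr": [
    [0, 0, 0],
    [0, 0, 0],
    [0, 0, 0],
    [0, 0, 0],
    [0, 0, 0],
    [0, 0, 0],
    [0, 0, 0],
    [0, 0, 0],
    [0, 0, 0],
    [0, 0, 0],
    [0, 0, 0]
  ],
  "claw": [100, 100, 100, 100, 100, 100, 100, 100, 100, 100, 100]
}}

```text
clock: 6.35
ee_pos: [0.5123, -0.1525, 0.1257]
eef_rot: [[0.991, -0.131, -0.002], [-0.131, -0.991, -0.003], [-0.001, 0.003, -1.0]]
contact_force: [1.0, 0.1, -0.2]
gripper_width: 1.003
```

Run:
```python
from m import *
st()
p,d,M=snap('wrist');P=pts(d,M)
h=cv2.cvtColor(p,cv2.COLOR_RGB2HSV);H,S,V=h[...,0],h[...,1],h[...,2]
m=(H<18)&(S>120)&(V>50)
Q=P[m&(P[...,2]>.052)&(P[...,2]<.068)&(P[...,1]<0)];print(len(Q),Q.mean(0),rect(Q))
c=rect(Q)
a=np.radians(84);goal([c[0]/1000,c[1]/1000,.027],[0,0,-1],[np.cos(a),np.sin(a),0])
```

```text
t 6.3 pos [ 0.5123 -0.1525  0.1257] z [-0.0017 -0.0031 -1.    ] y [-0.1307 -0.9914  0.0033] F [ 0.9632  0.0661 -0.202 ] w 1.0032385467970655 q [ 0.3626  0.3296 -0.233   1.9387  0.1009  0.8853 -1.6243]
2971 [ 0.5192 -0.1468  0.0623] [ 515.8741 -146.3555   24.0167   98.5999   83.8697]
y sign 1 offset [ 0.029 -0.069  0.987] dr [ 0.0006 -0.0016  0.9916] |d|mm 99 ang 178
y sign -1 offset [ 0.029 -0.069  0.987] dr [ 0.001   0.0004 -0.0084] |d|mm 99 ang 2
```

Emit:
{"method": "carry_out", "body": {
  "offset": [
    [0.03, -0.07, 0.3],
    [0.03, -0.07, 0.6],
    [0.03, -0.07, 0.97],
    [0.03, -0.07, 0.97],
    [0.03, -0.07, 0.97]
  ],
  "dr": [
    [0, 0, -0.008],
    [0, 0, -0.008],
    [0, 0, -0.008],
    [0, 0, -0.008],
    [0, 0, -0.008]
  ],
  "claw": [100, 100, 100, 100, 100],
  "squeeze": 50
}}

```text
clock: 6.9
ee_pos: [0.5158, -0.1462, 0.0288]
eef_rot: [[0.994, -0.106, -0.003], [-0.106, -0.994, -0.003], [-0.003, 0.003, -1.0]]
contact_force: [-0.4, 0.7, -0.2]
gripper_width: 1.0
```

Emit:
{"method": "carry_out", "body": {
  "offset": [
    [0, 0, 0],
    [0, 0, 0],
    [0, 0, 0],
    [0, 0, 0],
    [0, 0, 0],
    [0, 0, 0],
    [0, 0, 0],
    [0, 0, 0],
    [0, 0, 0],
    [0, 0, 0],
    [0, 0, 0],
    [0, 0, 0]
  ],
  "dr": [
    [0, 0, 0],
    [0, 0, 0],
    [0, 0, 0],
    [0, 0, 0],
    [0, 0, 0],
    [0, 0, 0],
    [0, 0, 0],
    [0, 0, 0],
    [0, 0, 0],
    [0, 0, 0],
    [0, 0, 0],
    [0, 0, 0]
  ],
  "claw": [0, 0, 0, 0, 0, 0, 0, 0, 0, 0, 0, 0]
}}

```text
clock: 8.1
ee_pos: [0.5158, -0.1462, 0.0288]
eef_rot: [[0.994, -0.106, -0.003], [-0.106, -0.994, -0.003], [-0.003, 0.003, -1.0]]
contact_force: [-0.8, -0.8, 1.2]
gripper_width: 0.003
```

Emit:
{"method": "carry_out", "body": {
  "offset": [
    [0, 0, 0],
    [0, 0, 0],
    [0, 0, 0],
    [0, 0, -0.3],
    [0, 0, -0.6],
    [0, 0, -0.9],
    [0, 0, -0.9]
  ],
  "dr": [
    [0, 0, 0],
    [0, 0, 0],
    [0, 0, 0],
    [0, 0, 0],
    [0, 0, 0],
    [0, 0, 0],
    [0, 0, 0]
  ],
  "claw": [0, 0, 0, 0, 0, 0, 0]
}}

```text
clock: 8.8
ee_pos: [0.519, -0.1465, 0.1228]
eef_rot: [[0.994, -0.106, 0.004], [-0.106, -0.994, -0.004], [0.005, 0.004, -1.0]]
contact_force: [-0.5, 0.3, -0.5]
gripper_width: 0.006
```

Run:
```python
from m import *
st()
p,d,M=snap('wrist');P=pts(d,M)
h=cv2.cvtColor(p,cv2.COLOR_RGB2HSV);H,S,V=h[...,0],h[...,1],h[...,2]
A=np.array(arm.read_state()['eef_rot']);t=np.array(arm.read_state()['ee_pos'])
m=(H<18)&(S>120)&(V>50)&(d>0)
L=(P-t)@A   # tool frame
Q=L[m&(abs(L[...,1])<.06)&(abs(L[...,0])<.09)];print(len(Q))
for lo,hi in((-.05,-.02),(-.02,.03)):
    q=Q[(Q[:,2]>lo)&(Q[:,2]<hi)]
    if len(q)>20:print(lo,len(q),np.median(q,0),rect(q))
cv2.imwrite('pics/w3.png',p[:,:,::-1])
a=np.radians(-7.3);X=np.array([np.cos(a),np.sin(a),0]);Y=np.array([-np.sin(a),np.cos(a),0]);C=np.array([.530,.157,0])
goal(C-X*.027-Y*.060+[0,0,.046+.024],[0,0,-1],Y)
```

```text
t 8.8 pos [ 0.519  -0.1465  0.1228] z [ 0.0043 -0.0043 -1.    ] y [-0.106  -0.9944  0.0038] F [-0.498   0.3462 -0.525 ] w 0.005575851757967789 q [ 0.3563  0.338  -0.2425  1.9348  0.1087  0.876  -1.6194]
5474
-0.05 61 [ 0.0123 -0.0026 -0.0401] [11.5959 -1.1352 15.959   2.6239 88.7535]
y sign 1 offset [-0.482 -2.437  0.498] dr [ 0.0009  0.0018 -0.9933] |d|mm 253 ang 179
y sign -1 offset [-0.482 -2.437  0.498] dr [ 0.0011 -0.0006  0.0067] |d|mm 253 ang 1
```

View pics/w3.png

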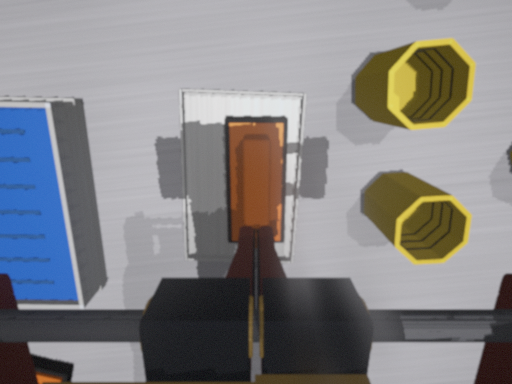

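Run:
```python
from m import *
t=np.array(arm.read_state()['ee_pos']);A=np.array(arm.read_state()['eef_rot'])
def proj(M,X):
    T=np.linalg.inv(np.array(M['cam_to_world']));c=T[:3,:3]@X+T[:3,3];return (np.array(M['mtx'])@c)[:2]/c[2],c[2]
p,d,M=snap('wrist');print('wrist cam',np.array(M['cam_to_world']),'tcp px',proj(M,t))
for r in range(200,330,10): print(r,d[r,255],d[r,200],end=' | ')
T,d2,M2=snap('top');S_,d3,M3=snap('side')
print(proj(M2,t),proj(M3,t))
u=proj(M2,t)[0].astype(int);v=proj(M3,t)[0].astype(int)
for im,(x,y) in((T,u),(S_,v)): cv2.drawMarker(im,(int(x),int(y)),(255,0,255),0,8,1)
c=[cv2.resize(im[max(0,y-75):y+75,max(0,x-100):x+100,::-1][:150,:200],(400,300),interpolation=3) for im,(x,y) in((T,u),(S_,v))]
cv2.imwrite('pics/chk.png',np.hstack(c))
```

```text
wrist cam [[-0.1057 -0.9492 -0.2965  0.5992]
 [-0.9944  0.102   0.0278 -0.1542]
 [ 0.0039  0.2977 -0.9546  0.319 ]
 [ 0.      0.      0.      1.    ]] tcp px (array([255.7458, 219.0691]), np.float64(0.21367747224185135))
200 0.27201948 0.3348313 | 210 0.2738135 0.33640015 | 220 0.276106 0.3418217 | 230 0.17480214 0.3457689 | 240 0.16141252 0.34910458 | 250 0.15137373 0.35419467 | 260 0.14414026 0.36029595 | 270 0.14519233 0.36246446 | 280 0.14510857 0.08651308 | 290 0.14413011 0.08256364 | 300 0.14435787 0.07732789 | 310 0.0817827 0.07537673 | 320 0.079210475 0.07120717 | (array([290.8079, 189.1366]), np.float64(1.1681200649131391)) (array([278.765 , 150.7723]), np.float64(1.1359849478007342))
```

View pics/chk.png

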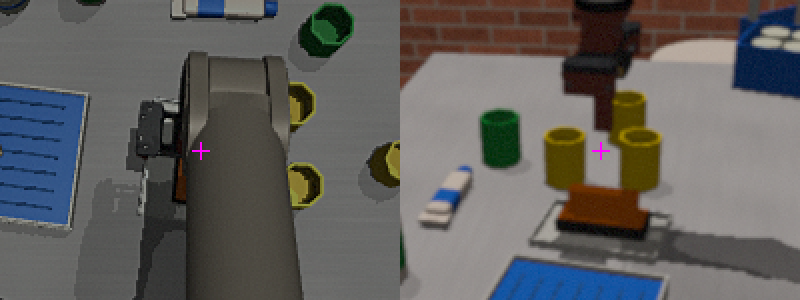

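Run:
```python
from m import *
t=np.array(arm.read_state()['ee_pos']);A=np.array(arm.read_state()['eef_rot'])
p,d,M=snap('wrist');P=pts(d,M);L=(P-t)@A
m=np.zeros(d.shape,bool);m[222:275,220:295]=1;m&=(d<.2)&(d>0)
q=L[m];print(len(q));o=np.argsort(-q[:,2])
print('wrist tip, tool frame',q[o[:200:20]], q[:,0].min(),q[:,0].max(),np.median(q[:,1]))
p,d,M=snap('side');P=pts(d,M);L=(P-t)@A
m=(abs(L[...,0])<.05)&(abs(L[...,1])<.05)&(L[...,2]<.03)&(L[...,2]>-.15)
q=L[m];o=np.argsort(-q[:,2]);print('side',len(q),q[o[:40:4]])
```

```text
2074
wrist tip, tool frame [[ 0.0091 -0.0005 -0.0349]
 [ 0.0111  0.0029 -0.0368]
 [ 0.0099  0.0006 -0.038 ]
 [ 0.0108  0.0017 -0.0388]
 [ 0.0112 -0.0087 -0.0397]
 [ 0.0115 -0.0054 -0.0404]
 [ 0.0112 -0.0037 -0.0411]
 [ 0.011  -0.0064 -0.0418]
 [ 0.0095  0.0012 -0.0425]
 [ 0.0112 -0.008  -0.0436]] 0.002526663102598459 0.01209530673104065 -0.0001752498200396596
side 265 [[ 0.0028 -0.0075 -0.0357]
 [-0.0089  0.0018 -0.0385]
 [-0.007  -0.014  -0.0396]
 [-0.0091 -0.0113 -0.0415]
 [-0.003  -0.0085 -0.0426]
 [ 0.0069 -0.0131 -0.0437]
 [-0.0071 -0.0145 -0.0457]
 [ 0.0098 -0.0125 -0.0461]
 [-0.0065 -0.0122 -0.0475]
 [-0.0004 -0.009  -0.0484]]
```

The side and wrist depths both put the real fingertips about 35 mm short of the reported TCP along the tool, with no lateral error. That is why the jaws closed just above the grip, so I'll go 35 mm deeper.

Emit:
{"method": "carry_out", "body": {
  "offset": [
    [-0.03, 0, 0],
    [-0.03, 0, 0],
    [-0.03, 0, 0],
    [-0.03, 0, 0],
    [-0.03, 0, 0],
    [-0.03, 0, 0],
    [-0.03, 0, 0],
    [-0.03, 0, 0],
    [-0.03, 0, 0.3],
    [-0.03, 0, 0.6],
    [-0.03, 0, 0.6]
  ],
  "dr": [
    [0, 0, 0],
    [0, 0, 0],
    [0, 0, 0],
    [0, 0, 0],
    [0, 0, 0],
    [0, 0, 0],
    [0, 0, 0],
    [0, 0, 0],
    [0, 0, 0],
    [0, 0, 0],
    [0, 0, 0]
  ],
  "claw": [100, 100, 100, 100, 100, 100, 100, 100, 100, 100, 100]
}}

```text
clock: 10.2
ee_pos: [0.5088, -0.1451, 0.0546]
eef_rot: [[0.994, -0.106, -0.012], [-0.106, -0.994, -0.001], [-0.011, 0.002, -1.0]]
contact_force: [-0.5, -0.4, 0.2]
gripper_width: 0.968
```

Emit:
{"method": "carry_out", "body": {
  "offset": [
    [0, 0, 0.25],
    [0, 0, 0.5],
    [0, 0, 0.69],
    [0, 0, 0.69],
    [0, 0, 0.69]
  ],
  "dr": [
    [0, 0, 0],
    [0, 0, 0],
    [0, 0, 0],
    [0, 0, 0],
    [0, 0, 0]
  ],
  "claw": [100, 100, 100, 100, 100]
}}

```text
clock: 10.7
ee_pos: [0.5087, -0.1452, -0.0134]
eef_rot: [[0.994, -0.105, -0.011], [-0.105, -0.994, -0.001], [-0.011, 0.002, -1.0]]
contact_force: [-0.1, 0.4, -0.4]
gripper_width: 1.002
```

Emit:
{"method": "carry_out", "body": {
  "offset": [
    [0, 0, 0],
    [0, 0, 0],
    [0, 0, 0],
    [0, 0, 0],
    [0, 0, 0],
    [0, 0, 0],
    [0, 0, 0],
    [0, 0, 0],
    [0, 0, 0],
    [0, 0, 0],
    [0, 0, 0],
    [0, 0, 0]
  ],
  "dr": [
    [0, 0, 0],
    [0, 0, 0],
    [0, 0, 0],
    [0, 0, 0],
    [0, 0, 0],
    [0, 0, 0],
    [0, 0, 0],
    [0, 0, 0],
    [0, 0, 0],
    [0, 0, 0],
    [0, 0, 0],
    [0, 0, 0]
  ],
  "claw": [0, 0, 0, 0, 0, 0, 0, 0, 0, 0, 0, 0],
  "squeeze": 50
}}

```text
clock: 11.9
ee_pos: [0.5087, -0.1453, -0.0134]
eef_rot: [[0.994, -0.106, -0.011], [-0.106, -0.994, -0.001], [-0.011, 0.002, -1.0]]
contact_force: [0.3, -0.8, -1.1]
gripper_width: 0.268
```

Emit:
{"method": "carry_out", "body": {
  "offset": [
    [0, 0, -0.2],
    [0, 0, -0.5],
    [0, 0, -1],
    [0, 0, -1]
  ],
  "dr": [
    [0, 0, 0],
    [0, 0, 0],
    [0, 0, 0],
    [0, 0, 0]
  ],
  "claw": [0, 0, 0, 0]
}}

```text
clock: 12.3
ee_pos: [0.5142, -0.1458, 0.0921]
eef_rot: [[0.994, -0.106, -0.001], [-0.106, -0.994, -0.003], [-0.001, 0.003, -1.0]]
contact_force: [1.5, -1.2, -2.0]
gripper_width: 0.27
```

Emit:
{"method": "carry_out", "body": {
  "offset": [
    [-0.09, -0.4, 0],
    [-0.19, -0.8, 0],
    [-0.23, -1, 0],
    [-0.23, -1, 0]
  ],
  "dr": [
    [0, 0, 0.007],
    [0, 0, 0.007],
    [0, 0, 0.007],
    [0, 0, 0.007]
  ],
  "claw": [0, 0, 0, 0]
}}

```text
clock: 12.7
ee_pos: [0.5009, -0.04, 0.0911]
eef_rot: [[0.993, -0.122, -0.002], [-0.122, -0.993, -0.002], [-0.002, 0.002, -1.0]]
contact_force: [-0.2, 0.2, -1.6]
gripper_width: 0.273
```

Emit:
{"method": "carry_out", "body": {
  "offset": [
    [-0.09, -0.4, 0],
    [-0.19, -0.8, 0],
    [-0.23, -1, 0],
    [-0.23, -1, 0]
  ],
  "dr": [
    [0, 0, 0],
    [0, 0, 0],
    [0, 0, 0],
    [0, 0, 0]
  ],
  "claw": [0, 0, 0, 0]
}}

```text
clock: 13.1
ee_pos: [0.4897, 0.0648, 0.0904]
eef_rot: [[0.993, -0.117, -0.003], [-0.117, -0.993, -0.001], [-0.003, 0.001, -1.0]]
contact_force: [-0.1, -0.6, -1.6]
gripper_width: 0.271
```

```bash
cat >> m.py <<'E'
a_=np.radians(-7.3);X=np.array([np.cos(a_),np.sin(a_),0]);Y=np.array([-np.sin(a_),np.cos(a_),0]);C=np.array([.530,.157,0])
E
python3 - <<'E'
from m import *
st()
p,d,M=snap('wrist','w4.png')
s=arm.read_state();z=np.array(s['eef_rot'])[:,2]
goal(C-X*.034-Y*.060+[0,0,.031],[-.011,-.001,-1],Y)
E
```

```text
t 13.1 pos [0.4897 0.0648 0.0904] z [-0.0029 -0.0005 -1.    ] y [-0.117  -0.9931  0.0009] F [-0.0761 -0.6442 -1.632 ] w 0.2710321627670852 q [ 0.0166  0.3272 -0.3247  2.0513  0.1447  0.7873 -2.0829]
y sign 1 offset [-0.058 -0.391  0.593] dr [ 0.0039 -0.0001 -0.9976] |d|mm 71 ang 180
y sign -1 offset [-0.058 -0.391  0.593] dr [-0.0001 -0.0025  0.0024] |d|mm 71 ang 1
```

View pics/w4.png

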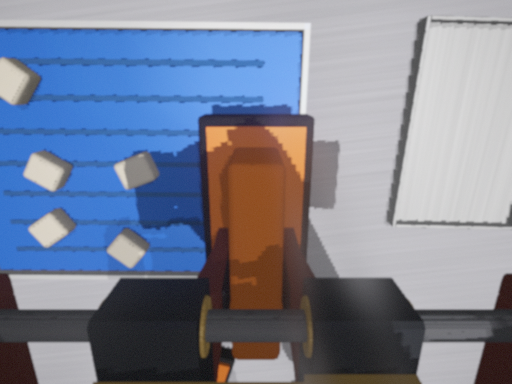

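Emit:
{"method": "carry_out", "body": {
  "offset": [
    [-0.06, -0.39, 0.1],
    [-0.06, -0.39, 0.3],
    [-0.06, -0.39, 0.5],
    [-0.06, -0.39, 0.58],
    [-0.06, -0.39, 0.58],
    [-0.06, -0.39, 0.58]
  ],
  "dr": [
    [0, -0.002, 0.003],
    [0, -0.002, 0.003],
    [0, -0.002, 0.003],
    [0, -0.002, 0.003],
    [0, -0.002, 0.003],
    [0, -0.002, 0.003]
  ],
  "claw": [0, 0, 0, 0, 0, 0]
}}

```text
clock: 13.75
ee_pos: [0.4889, 0.1007, 0.0326]
eef_rot: [[0.991, -0.131, -0.009], [-0.131, -0.991, -0.001], [-0.009, 0.002, -1.0]]
contact_force: [0.2, 0.2, -1.5]
gripper_width: 0.269
```

Run:
```python
from m import *
st()
goal(C-X*.034-Y*.060+[0,0,.031],[-.011,-.001,-1],Y)
goal(C-X*.034+Y*.120+[0,0,.031],[-.011,-.001,-1],Y)
```

```text
t 13.8 pos [0.4889 0.1007 0.0326] z [-0.0091 -0.0013 -1.    ] y [-0.1305 -0.9914  0.0025] F [ 0.2034  0.1788 -1.4665] w 0.26947693700242975 q [-0.0718  0.4294 -0.3099  2.0732  0.2012  0.6761 -2.2158]
y sign 1 offset [-0.004 -0.011  0.016] dr [-0.001  -0.      0.9989] |d|mm 2 ang 180
y sign -1 offset [-0.004 -0.011  0.016] dr [ 0.     -0.0006 -0.0011] |d|mm 2 ang 0
y sign 1 offset [-0.01  -1.811  0.011] dr [-0.001  -0.      0.9989] |d|mm 181 ang 180
y sign -1 offset [-0.01  -1.811  0.011] dr [ 0.     -0.0006 -0.0011] |d|mm 181 ang 0
```

Emit:
{"method": "carry_out", "body": {
  "offset": [
    [0, -0.05, 0.02],
    [0, -0.15, 0.02],
    [0, -0.25, 0.02],
    [0, -0.35, 0.02],
    [0, -0.45, 0.02],
    [0, -0.55, 0.02],
    [0, -0.65, 0.02],
    [0, -0.75, 0.02],
    [0, -0.85, 0.02],
    [0, -0.95, 0.02],
    [0, -0.95, 0.02]
  ],
  "dr": [
    [0, 0, 0],
    [0, 0, 0],
    [0, 0, 0],
    [0, 0, 0],
    [0, 0, 0],
    [0, 0, 0],
    [0, 0, 0],
    [0, 0, 0],
    [0, 0, 0],
    [0, 0, 0],
    [0, 0, 0]
  ],
  "claw": [0, 0, 0, 0, 0, 0, 0, 0, 0, 0, 0]
}}

```text
clock: 14.85
ee_pos: [0.5015, 0.1971, 0.0305]
eef_rot: [[0.992, -0.129, -0.009], [-0.129, -0.992, 0.0], [-0.008, 0.001, -1.0]]
contact_force: [0.2, 0.0, -1.6]
gripper_width: 0.274
```

Run:
```python
from m import *
st()
goal(C-X*.034+Y*.130+[0,0,.031],[-.011,-.001,-1],Y)
```

```text
t 14.8 pos [0.5015 0.1971 0.0305] z [-0.0085  0.0001 -1.    ] y [-0.1285 -0.9917  0.001 ] F [ 0.2481  0.0497 -1.6247] w 0.273860804066348 q [-0.2367  0.4842 -0.3147  1.9841  0.2155  0.7127 -2.382 ]
y sign 1 offset [-0.008 -0.939 -0.006] dr [-0.0012  0.0007  0.9995] |d|mm 94 ang 180
y sign -1 offset [-0.008 -0.939 -0.006] dr [-0.0004 -0.0007 -0.0005] |d|mm 94 ang 0
```

Emit:
{"method": "carry_out", "body": {
  "offset": [
    [0, -0.05, 0],
    [0, -0.15, 0],
    [0, -0.25, 0],
    [0, -0.35, 0],
    [0, -0.45, 0],
    [0, -0.55, 0],
    [0, -0.65, 0],
    [0, -0.75, 0],
    [-0.01, -0.85, 0],
    [-0.01, -0.95, 0],
    [-0.01, -0.95, 0]
  ],
  "dr": [
    [0, 0, 0],
    [0, 0, 0],
    [0, 0, 0],
    [0, 0, 0],
    [0, 0, 0],
    [0, 0, 0],
    [0, 0, 0],
    [0, 0, 0],
    [0, 0, 0],
    [0, 0, 0],
    [0, 0, 0]
  ],
  "claw": [0, 0, 0, 0, 0, 0, 0, 0, 0, 0, 0]
}}

```text
clock: 15.95
ee_pos: [0.5125, 0.2937, 0.0305]
eef_rot: [[0.992, -0.126, -0.008], [-0.126, -0.992, 0.001], [-0.008, -0.0, -1.0]]
contact_force: [-1.0, 1.2, -2.2]
gripper_width: 0.274
```

Run:
```python
from m import *
st()
p,d,M=snap('side');cv2.imwrite('pics/s5.png',cv2.resize(p[190:360,160:340,::-1],(630,595),interpolation=3))
p,d,M=snap('wrist','w5.png')
```

```text
t 15.9 pos [0.5125 0.2937 0.0305] z [-0.0083  0.0015 -1.    ] y [-0.1265 -0.992  -0.0004] F [-0.9826  1.2299 -2.2446] w 0.273984343659836 q [-0.3832  0.5511 -0.314   1.862   0.2256  0.7691 -2.5151]
```

View pics/s5.png

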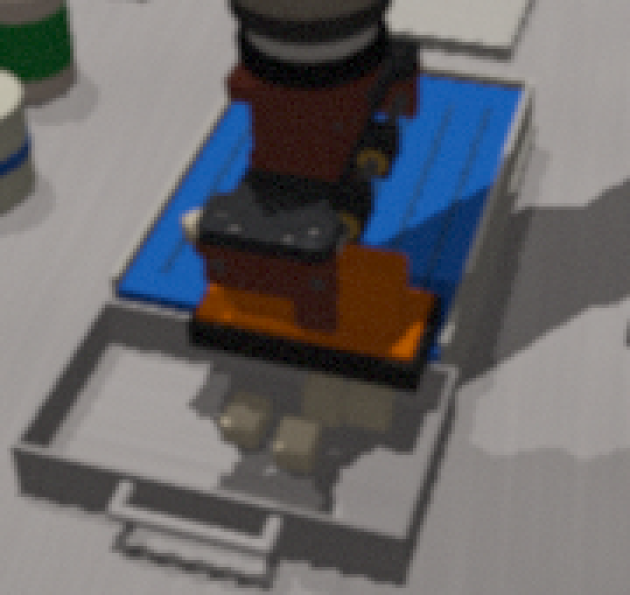

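Four crumbs are in the pan and one remains at the +x side of the board, behind the gripper at (190,225) in the crop. I'll do a second stroke on that side.

Emit:
{"method": "carry_out", "body": {
  "offset": [
    [0, 0, -0.2],
    [0, 0, -0.4],
    [0.2, 0.3, -0.4],
    [0.4, 0.7, -0.4],
    [0.54, 1, -0.4],
    [0.54, 1, -0.4]
  ],
  "dr": [
    [0, 0, 0],
    [0, 0, 0],
    [0, 0, 0],
    [0, 0, 0],
    [0, 0, 0],
    [0, 0, 0]
  ],
  "claw": [0, 0, 0, 0, 0, 0]
}}

```text
clock: 16.65
ee_pos: [0.5556, 0.1772, 0.0696]
eef_rot: [[0.99, -0.138, -0.009], [-0.138, -0.99, -0.005], [-0.008, 0.006, -1.0]]
contact_force: [-0.1, 0.2, -2.5]
gripper_width: 0.272
```

Run:
```python
from m import *
st()
goal(C+X*.020-Y*.005+[0,0,.031],[-.009,0,-1],Y)
```

```text
t 16.6 pos [0.5556 0.1772 0.0696] z [-0.0086 -0.0048 -1.    ] y [-0.1378 -0.9904  0.006 ] F [-0.0862  0.2498 -2.5178] w 0.2717597541441959 q [-0.1817  0.4866 -0.3042  1.8564  0.1906  0.8368 -2.2914]
y sign 1 offset [-0.022  0.281  0.388] dr [-0.0005 -0.0024  0.9965] |d|mm 48 ang 179
y sign -1 offset [-0.022  0.281  0.388] dr [ 0.0015 -0.0003 -0.0035] |d|mm 48 ang 1
```

Emit:
{"method": "carry_out", "body": {
  "offset": [
    [-0.02, 0.28, 0],
    [-0.02, 0.28, 0.1],
    [-0.02, 0.28, 0.25],
    [-0.02, 0.28, 0.37],
    [-0.02, 0.28, 0.39],
    [-0.02, 0.28, 0.39]
  ],
  "dr": [
    [0.0015, 0, -0.0035],
    [0.0015, 0, -0.0035],
    [0.0015, 0, -0.0035],
    [0.0015, 0, -0.0035],
    [0.0015, 0, -0.0035],
    [0.0015, 0, -0.0035]
  ],
  "claw": [0, 0, 0, 0, 0, 0]
}}

```text
clock: 17.25
ee_pos: [0.5486, 0.1504, 0.0299]
eef_rot: [[0.992, -0.125, -0.01], [-0.125, -0.992, -0.0], [-0.009, 0.001, -1.0]]
contact_force: [0.1, 0.3, -2.2]
gripper_width: 0.269
```

Emit:
{"method": "carry_out", "body": {
  "offset": [
    [0, -0.05, 0],
    [0, -0.15, 0],
    [0, -0.25, 0],
    [0, -0.35, 0],
    [0, -0.45, 0],
    [0, -0.55, 0],
    [0, -0.65, 0],
    [0, -0.7, 0],
    [0, -0.7, 0]
  ],
  "dr": [
    [0, 0, 0],
    [0, 0, 0],
    [0, 0, 0],
    [0, 0, 0],
    [0, 0, 0],
    [0, 0, 0],
    [0, 0, 0],
    [0, 0, 0],
    [0, 0, 0]
  ],
  "claw": [0, 0, 0, 0, 0, 0, 0, 0, 0]
}}

```text
clock: 18.15
ee_pos: [0.5574, 0.2211, 0.0299]
eef_rot: [[0.992, -0.124, -0.01], [-0.124, -0.992, 0.0], [-0.01, 0.001, -1.0]]
contact_force: [0.2, 0.1, -1.5]
gripper_width: 0.268
```

Run:
```python
from m import *
st()
goal(C+X*.020+Y*.130+[0,0,.031],[-.009,0,-1],Y)
```

```text
t 18.1 pos [0.5574 0.2211 0.0299] z [-0.0095  0.0004 -1.    ] y [-0.1241 -0.9923  0.0008] F [ 0.2267  0.0639 -1.4798] w 0.26787683681884045 q [-0.2558  0.5626 -0.2956  1.8395  0.2158  0.7792 -2.3592]
y sign 1 offset [ 0.012 -0.629 -0.012] dr [-0.0003 -0.0001 -0.9991] |d|mm 63 ang 180
y sign -1 offset [ 0.012 -0.629 -0.012] dr [-0.0001  0.0002  0.0009] |d|mm 63 ang 0
```

Emit:
{"method": "carry_out", "body": {
  "offset": [
    [0, -0.05, 0],
    [0, -0.15, 0],
    [0, -0.25, 0],
    [0, -0.35, 0],
    [0, -0.45, 0],
    [0, -0.55, 0],
    [0, -0.65, 0],
    [0, -0.65, 0]
  ],
  "dr": [
    [0, 0, 0],
    [0, 0, 0],
    [0, 0, 0],
    [0, 0, 0],
    [0, 0, 0],
    [0, 0, 0],
    [0, 0, 0],
    [0, 0, 0]
  ],
  "claw": [0, 0, 0, 0, 0, 0, 0, 0]
}}

```text
clock: 18.95
ee_pos: [0.5652, 0.2881, 0.0299]
eef_rot: [[0.992, -0.122, -0.009], [-0.122, -0.993, 0.002], [-0.009, -0.001, -1.0]]
contact_force: [-0.5, 0.3, -1.7]
gripper_width: 0.274
```

Emit:
{"method": "carry_out", "body": {
  "offset": [
    [0, 0, -0.2],
    [0, 0, -0.6],
    [-0.1, 0.4, -0.9],
    [-0.2, 0.8, -0.9],
    [-0.2, 1, -0.9],
    [-0.2, 1, -0.9]
  ],
  "dr": [
    [0, 0, 0],
    [0, 0, 0],
    [0, 0, 0],
    [0, 0, 0],
    [0, 0, 0],
    [0, 0, 0]
  ],
  "claw": [0, 0, 0, 0, 0, 0]
}}

```text
clock: 19.55
ee_pos: [0.5339, 0.1861, 0.1202]
eef_rot: [[0.992, -0.127, -0.009], [-0.128, -0.992, -0.001], [-0.009, 0.002, -1.0]]
contact_force: [0.4, 1.2, -2.4]
gripper_width: 0.273
```

Emit:
{"method": "carry_out", "body": {
  "offset": [
    [-0.05, 0.4, 0],
    [-0.1, 0.8, 0],
    [-0.1, 1, 0],
    [-0.1, 1, 0]
  ],
  "dr": [
    [0, 0, 0],
    [0, 0, 0],
    [0, 0, 0],
    [0, 0, 0]
  ],
  "claw": [0, 0, 0, 0]
}}

```text
clock: 19.95
ee_pos: [0.511, 0.085, 0.1204]
eef_rot: [[0.991, -0.132, -0.01], [-0.132, -0.991, -0.003], [-0.01, 0.004, -1.0]]
contact_force: [0.5, 0.9, -2.7]
gripper_width: 0.268
```

Run:
```python
from m import *
st()
p,d,M=snap('side');q=snap('top')[0]
cv2.imwrite('pics/s6.png',np.hstack([cv2.resize(p[190:360,160:340,::-1],(400,378),interpolation=3),cv2.resize(q[110:260,90:240,::-1],(378,378),interpolation=3)]))
```

```text
t 19.9 pos [0.511  0.085  0.1204] z [-0.01   -0.0027 -0.9999] y [-0.132  -0.9912  0.004 ] F [ 0.4827  0.9429 -2.6888] w 0.26828288301944603 q [-0.0355  0.3227 -0.2996  1.9684  0.1212  0.8779 -2.1022]
```

View pics/s6.png

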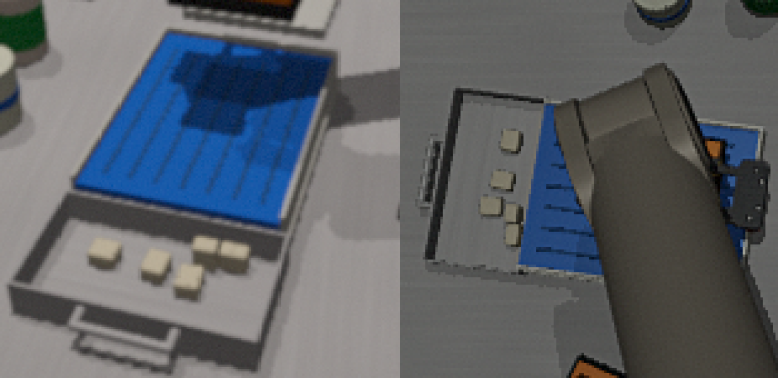

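All 5 crumbs are in the pan and the board is clear. Next I'll put the scraper back in the tray.

Emit:
{"method": "carry_out", "body": {
  "offset": [
    [0.05, 0.4, 0],
    [0.1, 0.8, 0],
    [0.11, 1, 0],
    [0.11, 1, 0]
  ],
  "dr": [
    [0, 0, 0],
    [0, 0, 0],
    [0, 0, 0],
    [0, 0, 0]
  ],
  "claw": [0, 0, 0, 0]
}}

```text
clock: 20.45
ee_pos: [0.5103, -0.0132, 0.1206]
eef_rot: [[0.991, -0.13, -0.009], [-0.13, -0.991, -0.001], [-0.009, 0.002, -1.0]]
contact_force: [-0.4, 0.0, -1.5]
gripper_width: 0.272
```

Emit:
{"method": "carry_out", "body": {
  "offset": [
    [0.05, 0.4, 0],
    [0.1, 0.8, 0],
    [0.11, 1, 0],
    [0.11, 1, 0]
  ],
  "dr": [
    [0, 0, 0],
    [0, 0, 0],
    [0, 0, 0],
    [0, 0, 0]
  ],
  "claw": [0, 0, 0, 0]
}}

```text
clock: 20.85
ee_pos: [0.5088, -0.1149, 0.1207]
eef_rot: [[0.991, -0.133, -0.008], [-0.133, -0.991, -0.001], [-0.008, 0.002, -1.0]]
contact_force: [0.5, 0.2, -2.3]
gripper_width: 0.272
```

Run:
```python
from m import *
st()
goal([.505,-.125,-.012],[-.009,0,-1],Y)
p,d,M=snap('wrist');P=pts(d,M)
T=P[(P[...,2]>.010)&(P[...,2]<.017)&(abs(P[...,0]-.51)<.13)&(abs(P[...,1]+.137)<.09)];print('rim',len(T),rect(T))
```

```text
t 20.9 pos [ 0.5088 -0.1149  0.1207] z [-0.0085 -0.0013 -1.    ] y [-0.1326 -0.9912  0.0024] F [ 0.4994  0.2153 -2.2786] w 0.272112654524841 q [ 0.2774  0.3189 -0.2119  1.9669  0.0887  0.8727 -1.6856]
y sign 1 offset [-0.014  0.102  1.327] dr [-0.0003 -0.0006  0.9982] |d|mm 133 ang 180
y sign -1 offset [-0.014  0.102  1.327] dr [ 0.0004 -0.0002 -0.0018] |d|mm 133 ang 0
rim 1304 [ 515.6013 -130.779   120.2691  179.3954   81.8697]
```

Emit:
{"method": "carry_out", "body": {
  "offset": [
    [0, 0.09, 0.3],
    [0, 0.09, 0.7],
    [0, 0.09, 0.9],
    [0, 0.09, 0.9]
  ],
  "dr": [
    [0, 0, 0],
    [0, 0, 0],
    [0, 0, 0],
    [0, 0, 0]
  ],
  "claw": [0, 0, 0, 0]
}}

```text
clock: 21.3
ee_pos: [0.5056, -0.1177, 0.0281]
eef_rot: [[0.992, -0.126, -0.013], [-0.126, -0.992, 0.002], [-0.014, -0.001, -1.0]]
contact_force: [-0.5, 1.2, -2.0]
gripper_width: 0.27
```

Emit:
{"method": "carry_out", "body": {
  "offset": [
    [0, 0, 0.2],
    [0, 0, 0.35],
    [0, 0, 0.41],
    [0, 0, 0.42],
    [0, 0, 0.42]
  ],
  "dr": [
    [0, 0, 0],
    [0, 0, 0],
    [0, 0, 0],
    [0, 0, 0],
    [0, 0, 0]
  ],
  "claw": [0, 0, 0, 0, 0]
}}

```text
clock: 21.8
ee_pos: [0.5061, -0.117, -0.0129]
eef_rot: [[0.992, -0.125, -0.012], [-0.125, -0.992, 0.002], [-0.012, -0.001, -1.0]]
contact_force: [0.3, 0.1, -1.8]
gripper_width: 0.272
```

Emit:
{"method": "carry_out", "body": {
  "offset": [
    [0, 0, 0.01],
    [0, 0, 0.01],
    [0, 0, 0.01],
    [0, 0, 0.01],
    [0, 0, 0.01],
    [0, 0, 0.01],
    [0, 0, 0.01],
    [0, 0, 0.01],
    [0, 0, -0.3],
    [0, 0, -0.7],
    [0, 0, -1],
    [0, 0, -1]
  ],
  "dr": [
    [0, 0, 0],
    [0, 0, 0],
    [0, 0, 0],
    [0, 0, 0],
    [0, 0, 0],
    [0, 0, 0],
    [0, 0, 0],
    [0, 0, 0],
    [0, 0, 0],
    [0, 0, 0],
    [0, 0, 0],
    [0, 0, 0]
  ],
  "claw": [100, 100, 100, 100, 100, 100, 100, 100, 100, 100, 100, 100]
}}

```text
clock: 23.0
ee_pos: [0.5105, -0.1177, 0.0911]
eef_rot: [[0.992, -0.125, -0.004], [-0.125, -0.992, 0.001], [-0.004, -0.001, -1.0]]
contact_force: [0.5, -0.6, -0.7]
gripper_width: 0.999
```

Run:
```python
from m import *
st()
p,d,M=snap('wrist','w7.png');P=pts(d,M)
h=cv2.cvtColor(p,cv2.COLOR_RGB2HSV);H,S,V=h[...,0],h[...,1],h[...,2]
m=(H<18)&(S>120)&(V>50)
for lo,hi in((.05,.072),(.012,.026)):
    Q=P[m&(P[...,2]>lo)&(P[...,2]<hi)&(P[...,1]<0)];print(len(Q),Q.mean(0),rect(Q))
# refined cups from wrist: rim points
y=(H>20)&(H<36)&(S>110)
for l,s,c in comps(y,400):
    Q=P[l];r=Q[Q[:,2]>.072];print('cup px',c.round(),rect(r) if len(r)>20 else None,len(r),np.percentile(r[:,2],90) if len(r) else 0)
# fit kinematics: pitch vs q
import ast
for ln in open('log.txt'):
    q,x,A=ast.literal_eval(ln);print(np.round(q,3),np.round(x,3))
```

```text
t 23.0 pos [ 0.5105 -0.1177  0.0911] z [-0.0043  0.0012 -1.    ] y [-0.1251 -0.9921 -0.0006] F [ 0.48   -0.6004 -0.7124] w 0.999298246278579 q [ 0.2829  0.3608 -0.2124  1.989   0.1022  0.8063 -1.6836]
3818 [ 0.5171 -0.1184  0.0623] [ 513.1199 -117.858    24.0145   99.2234   82.8128]
3259 [ 0.5219 -0.1146  0.0244] [ 511.2083 -116.858    51.1119  123.0894   82.3675]
cup px [462.  63.] [ 582.6233 -210.9608   63.1711  161.1912    7.8819] 1930 0.08046846856796988
cup px [465. 213.] [ 533.7775 -230.3771  228.5648   60.1138   45.1558] 1652 0.080242302041662
[ 1.215  0.478  0.022  1.556 -0.012  1.109 -0.083] [ 0.165 -0.654  0.185]
[ 0.353  0.255 -0.264  1.881  0.068  1.011 -1.584] [ 0.517 -0.127  0.188]
[ 0.335  0.479 -0.215  2.011  0.158  0.676 -1.662] [ 0.511 -0.147  0.022]
[ 0.047  0.274 -0.349  2.026  0.121  0.861 -2.057] [0.488 0.062 0.126]
[ 0.363  0.33  -0.233  1.939  0.101  0.885 -1.624] [ 0.512 -0.152  0.126]
[ 0.356  0.338 -0.243  1.935  0.109  0.876 -1.619] [ 0.519 -0.146  0.123]
[ 0.017  0.327 -0.325  2.051  0.145  0.787 -2.083] [0.49  0.065 0.09 ]
[-0.072  0.429 -0.31   2.073  0.201  0.676 -2.216] [0.489 0.101 0.033]
[-0.237  0.484 -0.315  1.984  0.216  0.713 -2.382] [0.501 0.197 0.03 ]
[-0.383  0.551 -0.314  1.862  0.226  0.769 -2.515] [0.513 0.294 0.031]
[-0.182  0.487 -0.304  1.856  0.191  0.837 -2.291] [0.556 0.177 0.07 ]
[-0.256  0.563 -0.296  1.84   0.216  0.779 -2.359] [0.557 0.221 0.03 ]
[-0.035  0.323 -0.3    1.968  0.121  0.878 -2.102] [0.511 0.085 0.12 ]
[ 0.277  0.319 -0.212  1.967  0.089  0.873 -1.686] [ 0.509 -0.115  0.121]
[ 0.283  0.361 -0.212  1.989  0.102  0.806 -1.684] [ 0.51  -0.118  0.091]
```

The scraper stands upright in the tray with its top at z 0.062. Turning the cups over needs a level tool and a half turn about its axis, so I'll fit a kinematic model to the logged states to check that this is in reach.

```bash
cat > kin.py <<'E'
import numpy as np, ast, itertools
from scipy.optimize import least_squares
from scipy.spatial.transform import Rotation as R
Rz=lambda a:R.from_euler('z',a).as_matrix();Ry=lambda a:R.from_euler('y',a).as_matrix()
LO=np.array([-2.96,-.34,-1.41,.24,-1.37,.17,-2.96]);HI=np.array([2.96,2.1,1.46,2.44,4.51,1.92,2.96])
def fk(q,w,s):
    h,L1,L2,L3,e,f,o1,o7,bx=w
    A=Rz(s[0]*q[0]+o1);p=np.array([bx,0,h])
    A=A@Ry(q[1]);p=p+A@[e,0,L1]
    A=A@Rz(s[1]*q[2])@Ry(q[3]);p=p+A@[f,0,L2]
    A=A@Rz(s[2]*q[4])@Ry(q[5]);p=p+A@[0,0,L3]
    return p,A@Rz(s[3]*q[6]+o7)
def data():
    return [tuple(map(np.array,ast.literal_eval(l))) for l in open('log.txt')]
def fit(D):
    best=None
    for s in itertools.product((1,-1),repeat=4):
        for o7 in(0,1.57,3.14,-1.57):
            def res(w): 
                r=[]
                for q,x,A in D:
                    p,B=fk(q,w,s);r+=[*(p-x),*(.2*(B-A).ravel())]
                return r
            S=least_squares(res,[.3,.4,.4,.3,0,0,0,o7,0])
            if best is None or S.cost<best[0]:best=(S.cost,S.x,s)
    return best
E
python3 - <<'E'
from kin import *
import pickle
np.set_printoptions(precision=4,suppress=True)
D=data();b=fit(D);print(b)
print('max pos err',max(np.linalg.norm(fk(q,b[1],b[2])[0]-x) for q,x,A in D))
pickle.dump(b,open('kin.pkl','wb'))
E
```

```text
(np.float64(0.00018881285864984137), array([ 0.4271,  0.5461,  0.4594,  0.5139,  0.0175,  0.0099, -0.1044,
        1.4664, -0.0022]), (-1, -1, -1, -1))
max pos err 0.013916748322410435
```

```bash
cat > cups.py <<'E'
from m import *
def octfit(Q):
    "Q Nx2 m rim points -> centre, flat-normal angle deg mod 45, width mm"
    best=None
    for th in np.radians(np.arange(0,45,1)):
        k=th+np.arange(4)*np.pi/4;D=np.c_[np.cos(k),np.sin(k)];pr=Q@D.T
        lo,hi=np.percentile(pr,.5,axis=0),np.percentile(pr,99.5,axis=0);w=hi-lo
        if best is None or w.sum()<best[0]: 
            best=(w.sum(),np.linalg.lstsq(D,(lo+hi)/2,rcond=None)[0],np.degrees(th),w.mean()*1000)
    return best[1:]
def cups(n,amin=200,zlo=.073,zhi=.087):
    p,d,M=snap(n);P=pts(d,M);h=cv2.cvtColor(p,cv2.COLOR_RGB2HSV);H,S=h[...,0],h[...,1]
    for l,s,c in comps((H>20)&(H<36)&(S>110),amin):
        r=P[l];r=r[(r[:,2]>zlo)&(r[:,2]<zhi)][:,:2]
        if len(r)<20: print('few',c);continue
        med=(np.percentile(r,5,axis=0)+np.percentile(r,95,axis=0))/2
        for _ in range(3):
            q=r[np.hypot(*(r-med).T)<.038]
            if len(q)<10:break
            med=(q.min(0)+q.max(0))/2
        if len(q)>=10: ct,th,w=octfit(q);print(n,'px',c.round(),'centre',ct,'flat deg',th,'w %.1f n %d'%(w,len(q)))
E
python3 - <<'E'
from cups import *
cups('top');cups('wrist',400);cups('side')
from kin import *
import pickle
_,w,s=pickle.load(open('kin.pkl','rb'))
q0=np.array(arm.read_state()['joint_positions'])
rng=np.random.default_rng(0)
def ik(pos,B,n=30):
    out=[]
    for i in range(n):
        g=q0 if i==0 else rng.uniform(LO,HI)
        def res(q):
            p,A=fk(q,w,s);return np.r_[(p-pos)*5,(A-B).ravel(),.02*(q-q0)*0]
        S=least_squares(res,np.clip(g,LO+.02,HI-.02),bounds=(LO+.01,HI-.01),max_nfev=150)
        if S.cost<2e-4: out.append(S.x)
    return out
def pose(G,head,tilt,sg):
    h=np.radians(head);t=np.radians(tilt);z=np.array([np.cos(h)*np.sin(t),np.sin(h)*np.sin(t),-np.cos(t)])
    y=sg*np.array([-np.sin(h),np.cos(h),0]);return np.array(G)+.0537*z,np.column_stack([np.cross(y,z),y,z])
for nm,G,hs in(('cup2',(.475,-.289,.05),(0,30,60,90)),('cup1',(.59,-.28,.05),(30,60,90)),('cup3',(.51,-.44,.05),(30,60,90)),('board',(.53,.157,.095),(90,60,-60,-90,-120))):
  for hd in hs:
    for t in(60,77):
      r=[]
      for sg in(1,-1):
        o=ik(*pose(G,hd,t,sg),n=8);r.append((len(o),np.round(min(o,key=lambda q:abs(q-q0).sum()),1).tolist() if o else None))
      print(nm,hd,t,r)
E
```

```text
top px [335. 167.] centre [ 0.5926 -0.2813] flat deg 0.0 w 61.1 n 114
top px [390. 195.] centre [ 0.5112 -0.4416] flat deg 14.0 w 62.0 n 123
top px [338. 207.] centre [ 0.4761 -0.2889] flat deg 44.0 w 61.0 n 107
wrist px [463.  58.] centre [ 0.5912 -0.2714] flat deg 0.0 w 49.3 n 1751
wrist px [466. 210.] centre [ 0.4751 -0.2837] flat deg 0.0 w 55.0 n 1477
side px [260. 153.] centre [ 0.5937 -0.2787] flat deg 44.0 w 62.5 n 108
cup2 0 60 [(0, None), (0, None)]
cup2 0 77 [(3, [1.0, 1.4, 0.4, 2.4, 4.4, 1.9, -1.3]), (0, None)]
cup2 30 60 [(6, [1.3, 0.9, -0.1, 2.1, -1.2, 1.0, -1.9]), (5, [1.5, 1.0, -0.4, 2.1, -1.0, 0.8, 1.1])]
cup2 30 77 [(5, [1.5, 1.2, -0.2, 1.9, -1.1, 1.2, -1.8]), (4, [2.2, 1.8, -1.1, 1.9, 0.4, 0.8, 0.1])]
cup2 60 60 [(3, [1.1, 1.0, -0.1, 1.6, -0.7, 1.3, -2.2]), (5, [1.5, 1.2, -0.7, 1.6, -0.2, 1.1, 0.6])]
cup2 60 77 [(2, [1.2, 1.3, -0.2, 1.4, -0.7, 1.5, -2.1]), (4, [1.4, 1.4, -0.5, 1.4, -0.4, 1.4, 0.8])]
cup2 90 60 [(2, [1.0, 1.2, -0.2, 1.1, -0.4, 1.7, -2.2]), (5, [1.0, 1.2, -0.4, 1.1, -0.3, 1.7, 0.9])]
cup2 90 77 [(4, [1.2, 1.6, -0.8, 0.9, -0.0, 1.9, -2.5]), (2, [1.2, 1
[... 1299 characters left out ...]
]), (6, [1.3, 1.4, -1.2, 2.3, 1.1, 0.2, -1.0])]
board 60 77 [(6, [0.9, 1.2, -0.4, 2.2, -1.4, 0.9, -1.5]), (3, [1.4, 1.7, -1.0, 2.2, -0.0, 0.3, 0.4])]
board -60 60 [(6, [-0.9, 0.9, -0.2, 1.9, 1.1, 1.4, -1.4]), (5, [-1.0, 0.9, -0.1, 1.9, 1.0, 1.3, 1.8])]
board -60 77 [(7, [-1.0, 1.1, -0.2, 1.7, 1.1, 1.6, -1.5]), (3, [-1.0, 1.1, -0.2, 1.7, 1.1, 1.6, 1.7])]
board -90 60 [(7, [-0.8, 1.1, -0.3, 1.4, 0.8, 1.7, -1.3]), (4, [-0.7, 1.1, -0.4, 1.4, 0.9, 1.8, 1.7])]
board -90 77 [(7, [-0.9, 1.3, -0.1, 1.2, 0.8, 1.9, -1.3]), (6, [-0.9, 1.3, -0.1, 1.2, 0.8, 1.9, 1.9])]
board -120 60 [(7, [-0.7, 1.2, 0.1, 1.0, 0.3, 1.9, -1.2]), (3, [-0.8, 1.2, 0.2, 1.0, 0.3, 1.9, 1.9])]
board -120 77 [(0, None), (0, None)]
```

The level flip fits the fitted model: pick each cup with the tool tilted about 80°, roll 180°, and place from the -y side of the board. Next I'll move over cup3 (heading 59°, in line with its flats), then tilt.

Emit:
{"method": "carry_out", "body": {
  "offset": [
    [0, 0, -0.4],
    [0.1, 0.4, -0.8],
    [0.2, 0.9, -0.9],
    [0.2, 0.9, -0.9]
  ],
  "dr": [
    [0, 0, 0],
    [0, 0, 0],
    [0, 0, 0],
    [0, 0, 0]
  ],
  "claw": [100, 100, 100, 100],
  "squeeze": 20
}}

```text
clock: 23.6
ee_pos: [0.5161, -0.2158, 0.1764]
eef_rot: [[0.991, -0.132, -0.012], [-0.132, -0.991, -0.001], [-0.012, 0.002, -1.0]]
contact_force: [-0.4, 0.4, -0.3]
gripper_width: 0.998
```

Emit:
{"method": "carry_out", "body": {
  "offset": [
    [0.1, 0.4, -0.2],
    [0.2, 0.8, -0.5],
    [0.2, 0.9, -0.7],
    [0.2, 0.9, -0.7]
  ],
  "dr": [
    [0, 0, 0],
    [0, 0, 0],
    [0, 0, 0],
    [0, 0, 0]
  ],
  "claw": [100, 100, 100, 100]
}}

```text
clock: 24.0
ee_pos: [0.5252, -0.3108, 0.2473]
eef_rot: [[0.991, -0.136, -0.011], [-0.136, -0.991, -0.002], [-0.01, 0.004, -1.0]]
contact_force: [-0.4, 0.0, -0.0]
gripper_width: 0.999
```

Emit:
{"method": "carry_out", "body": {
  "offset": [
    [0.1, 0.4, 0],
    [0.2, 0.8, 0],
    [0.2, 0.9, 0],
    [0.2, 0.9, 0],
    [0.2, 0.9, 0],
    [0.2, 0.9, 0],
    [0.2, 0.9, 0],
    [0.2, 0.9, 0],
    [0.2, 0.9, 0]
  ],
  "dr": [
    [0, 0, -0.04],
    [0, 0, -0.08],
    [0, 0, -0.13],
    [0, 0, -0.18],
    [0, 0, -0.22],
    [0, 0, -0.27],
    [0, 0, -0.32],
    [0, 0, -0.36],
    [0, 0, -0.36]
  ],
  "claw": [100, 100, 100, 100, 100, 100, 100, 100, 100]
}}

```text
clock: 24.9
ee_pos: [0.5325, -0.4003, 0.2446]
eef_rot: [[0.542, 0.84, -0.013], [0.84, -0.542, 0.001], [-0.007, -0.012, -1.0]]
contact_force: [0.0, -1.2, -0.6]
gripper_width: 1.001
```

```bash
cat >> m.py <<'E'
def tdir(head,tilt,sg):
    h=np.radians(head);t=np.radians(tilt)
    return np.array([np.cos(h)*np.sin(t),np.sin(h)*np.sin(t),-np.cos(t)]),sg*np.array([-np.sin(h),np.cos(h),0])
def tgoal(G,head,tilt,sg,OFF=.0537):
    "grasp point G, prints only required sign"
    z,y=tdir(head,tilt,sg);s=arm.read_state();p=np.array(s['ee_pos']);A=np.array(s['eef_rot'])
    B=np.column_stack([np.cross(y,z),y,z]);r=R.from_matrix(A.T@B).as_rotvec();pos=np.array(G)+OFF*z
    print('tgoal pos',pos,'offset',(A.T@(pos-p)/.1).round(3),'dr',(r/np.pi).round(4),'ang %.0f'%np.degrees(np.linalg.norm(r)))
E
python3 - <<'E'
from m import *
st()
tgoal([.511,-.4415,.20],59,45,-1)
tgoal([.511,-.4415,.16],59,80,-1)
E
```

```text
t 24.9 pos [ 0.5325 -0.4003  0.2446] z [-0.0135  0.0008 -0.9999] y [ 0.84   -0.5425 -0.0118] F [ 0.0362 -1.2465 -0.5643] w 1.0011644126886212 q [ 0.7587  0.4454 -0.3017  1.481   0.1412  1.2483 -0.1351]
tgoal pos [ 0.5306 -0.409   0.162 ] offset [-0.077  0.04   0.826] dr [ 0.0005  0.252  -0.0112] ang 45
tgoal pos [ 0.5382 -0.3962  0.1507] offset [0.072 0.037 0.939] dr [ 0.004   0.4464 -0.0112] ang 80
```

Emit:
{"method": "carry_out", "body": {
  "offset": [
    [0, 0, 0.1],
    [0, 0.02, 0.2],
    [0, 0.04, 0.3],
    [0, 0.04, 0.3],
    [0, 0.04, 0.3],
    [0, 0.04, 0.3],
    [0, 0.04, 0.3]
  ],
  "dr": [
    [0, 0.04, 0],
    [0, 0.08, 0],
    [0, 0.12, 0],
    [0, 0.16, 0],
    [0, 0.2, -0.01],
    [0, 0.25, -0.01],
    [0, 0.25, -0.01]
  ],
  "claw": [100, 100, 100, 100, 100, 100, 100]
}}

```text
clock: 25.6
ee_pos: [0.5307, -0.4056, 0.2076]
eef_rot: [[0.382, 0.85, 0.364], [0.598, -0.527, 0.603], [0.704, -0.013, -0.71]]
contact_force: [-1.6, -0.9, -0.4]
gripper_width: 1.002
```

Run:
```python
from m import *
st()
tgoal([.511,-.4415,.20],59,60,-1)
tgoal([.511,-.4415,.18],59,80,-1)
```

```text
t 25.6 pos [ 0.5307 -0.4056  0.2076] z [ 0.3637  0.6034 -0.7097] y [ 0.8496 -0.5273 -0.013 ] F [-1.5811 -0.9222 -0.3532] w 1.0018384610076474 q [ 1.231   0.7169 -0.4938  1.4126 -0.4446  1.3326  0.411 ]
tgoal pos [ 0.535  -0.4016  0.1731] offset [-0.203  0.02   0.284] dr [ 0.0011  0.0845 -0.0061] ang 15
tgoal pos [ 0.5382 -0.3962  0.1707] offset [-0.175  0.019  0.347] dr [ 0.0022  0.1956 -0.0059] ang 35
```

Good, the joints follow the predicted family. Continuing to 80°.

Emit:
{"method": "carry_out", "body": {
  "offset": [
    [0, 0, 0],
    [0, 0.02, 0.1],
    [-0.05, 0.02, 0.2],
    [-0.1, 0.02, 0.3],
    [-0.17, 0.02, 0.35],
    [-0.17, 0.02, 0.35],
    [-0.17, 0.02, 0.35]
  ],
  "dr": [
    [0, 0.04, 0],
    [0, 0.08, 0],
    [0, 0.12, 0],
    [0, 0.16, 0],
    [0.002, 0.195, -0.006],
    [0.002, 0.195, -0.006],
    [0.002, 0.195, -0.006]
  ],
  "claw": [100, 100, 100, 100, 100, 100, 100]
}}

```text
clock: 26.3
ee_pos: [0.5398, -0.394, 0.1709]
eef_rot: [[0.093, 0.858, 0.505], [0.151, -0.513, 0.845], [0.984, -0.002, -0.178]]
contact_force: [-0.6, -0.2, 1.6]
gripper_width: 0.998
```

Run:
```python
from cups import *
st()
t=np.array(arm.read_state()['ee_pos']);A=np.array(arm.read_state()['eef_rot'])
p,d,M=snap('side');P=pts(d,M);L=(P-t)@A
q=L[(abs(L[...,0])<.04)&(abs(L[...,1])<.07)&(L[...,2]<.03)&(L[...,2]>-.1)&(P[...,2]>.11)]
o=np.argsort(-q[:,2]);print('side tip tool frame',q[o[:60:8]])
cups('top',150);cups('wrist',300)
pw=snap('wrist')[0]
cv2.imwrite('pics/sw8.png',np.hstack([p[60:300,150:470,::-1],cv2.resize(pw[:,:,::-1],(320,240))]))
tgoal([.511,-.4415,.043],59,80,-1)
```

```text
t 26.3 pos [ 0.5398 -0.394   0.1709] z [ 0.505   0.8447 -0.1775] y [ 0.8581 -0.5135 -0.0023] F [-0.5646 -0.2438  1.5503] w 0.9975580982992132 q [ 1.381   1.0999 -0.6248  1.3257 -0.6877  1.5149  0.6306]
side tip tool frame [[ 0.0118 -0.0527 -0.0292]
 [ 0.0134  0.0495 -0.0325]
 [-0.0057  0.0497 -0.0347]
 [-0.0078 -0.0423 -0.0359]
 [ 0.0086  0.0453 -0.0369]
 [ 0.0037 -0.0529 -0.0388]
 [-0.001  -0.0542 -0.042 ]
 [ 0.011  -0.0499 -0.0441]]
top px [334. 167.] centre [ 0.5926 -0.2812] flat deg 0.0 w 60.6 n 114
top px [390. 194.] centre [ 0.5111 -0.4414] flat deg 18.0 w 61.9 n 104
top px [338. 207.] centre [ 0.4761 -0.2889] flat deg 44.0 w 61.1 n 107
wrist px [244. 257.] centre [ 0.5911 -0.2845] flat deg 44.0 w 60.3 n 749
wrist px [122. 266.] centre [ 0.4592 -0.2764] flat deg 44.0 w 31.5 n 262
wrist px [172. 293.] centre [ 0.497  -0.3122] flat deg 42.0 w 11.7 n 53
wrist px [254. 367.] centre [ 0.5166 -0.4324] flat deg 16.0 w 45.7 n 1024
few [472.2556 379.2912]
tgoal pos [ 0.5382 -0.3962  0.0337] offset [-1.386 -0.018  0.237] dr [-0.0002  0.002   0.0015] ang 0
```

View pics/sw8.png

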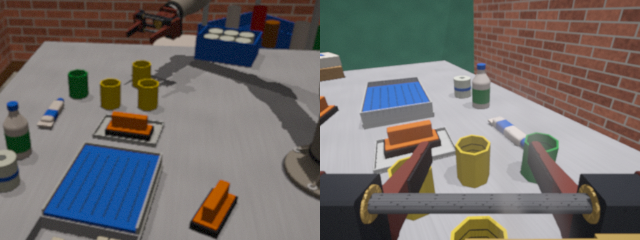

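Emit:
{"method": "carry_out", "body": {
  "offset": [
    [-0.35, -0.01, 0.06],
    [-0.7, -0.02, 0.12],
    [-0.7, -0.02, 0.12],
    [-0.7, -0.02, 0.12]
  ],
  "dr": [
    [0, 0.002, 0.001],
    [0, 0.002, 0.001],
    [0, 0.002, 0.001],
    [0, 0.002, 0.001]
  ],
  "claw": [100, 100, 100, 100]
}}

```text
clock: 26.9
ee_pos: [0.5387, -0.3953, 0.1053]
eef_rot: [[0.087, 0.858, 0.507], [0.151, -0.514, 0.844], [0.985, 0.003, -0.174]]
contact_force: [0.9, -0.2, 0.5]
gripper_width: 0.999
```

Run:
```python
from cups import *
st()
tgoal([.511,-.4415,.043],59,80,-1)
```

```text
t 26.9 pos [ 0.5387 -0.3953  0.1053] z [ 0.5067  0.8443 -0.1743] y [ 0.8577 -0.5141  0.0027] F [ 0.8543 -0.1886  0.526 ] w 0.998947625148973 q [ 1.3698  1.189  -0.602   1.3034 -0.6583  1.4891  0.6931]
tgoal pos [ 0.5382 -0.3962  0.0337] offset [-0.707 -0.002  0.115] dr [-0.0002  0.0002  0.0009] ang 0
```

Emit:
{"method": "carry_out", "body": {
  "offset": [
    [-0.35, 0, 0.06],
    [-0.6, 0, 0.1],
    [-0.71, 0, 0.12],
    [-0.71, 0, 0.12],
    [-0.71, 0, 0.12],
    [-0.71, 0, 0.12],
    [-0.71, 0, 0.12],
    [-0.71, 0, 0.12],
    [-0.71, 0, 0.12],
    [-0.71, 0, 0.12],
    [-0.71, 0, 0.12]
  ],
  "dr": [
    [0, 0, 0],
    [0, 0, 0],
    [0, 0, 0],
    [0, 0, 0],
    [0, 0, 0],
    [0, 0, 0],
    [0, 0, 0],
    [0, 0, 0],
    [0, 0, 0],
    [0, 0, 0],
    [0, 0, 0]
  ],
  "claw": [100, 100, 100, 100, 100, 0, 0, 0, 0, 0, 0],
  "squeeze": 25
}}

```text
clock: 28.0
ee_pos: [0.5388, -0.3961, 0.034]
eef_rot: [[0.086, 0.858, 0.507], [0.151, -0.514, 0.844], [0.985, 0.003, -0.174]]
contact_force: [-0.3, -0.5, 3.5]
gripper_width: 0.705
```

Emit:
{"method": "carry_out", "body": {
  "offset": [
    [0, 0, 0],
    [0, 0, 0],
    [0, 0, 0],
    [0.2, 0, -0.03],
    [0.5, 0, -0.08],
    [0.9, 0, -0.15],
    [0.9, 0, -0.15]
  ],
  "dr": [
    [0, 0, 0],
    [0, 0, 0],
    [0, 0, 0],
    [0, 0, 0],
    [0, 0, 0],
    [0, 0, 0],
    [0, 0, 0]
  ],
  "claw": [0, 0, 0, 0, 0, 0, 0]
}}

```text
clock: 28.7
ee_pos: [0.5409, -0.3967, 0.1324]
eef_rot: [[0.08, 0.857, 0.509], [0.157, -0.515, 0.843], [0.984, 0.012, -0.176]]
contact_force: [0.2, -0.5, -0.9]
gripper_width: 0.71
```

Run:
```python
from m import *
st()
t=np.array(arm.read_state()['ee_pos']);A=np.array(arm.read_state()['eef_rot'])
p,d,M=snap('wrist');P=pts(d,M);L=(P-t)@A
h=cv2.cvtColor(p,cv2.COLOR_RGB2HSV);y=(h[...,0]>20)&(h[...,0]<36)&(h[...,1]>110)
q=L[y&(abs(L[...,1])<.045)&(L[...,2]<.02)&(L[...,2]>-.12)&(d>0)]
Z=q[:,0];print('rim above grasp in tool x:',np.percentile(Z,[50,90,97]),'z range',np.percentile(q[:,2],[2,98]),len(q))
for yb in(.09,.1):
    tgoal(C+Y*.08+[0,0,.24],82.7,60,1)
tgoal([.47,-.25,.24],70,70,-1)
```

```text
t 28.7 pos [ 0.5409 -0.3967  0.1324] z [ 0.5085  0.8429 -0.1756] y [ 0.8573 -0.5147  0.0118] F [ 0.1965 -0.4867 -0.8562] w 0.7097224491198546 q [ 1.3748  1.1541 -0.6138  1.3097 -0.6698  1.4977  0.6757]
rim above grasp in tool x: [0.0166 0.0327 0.0376] z range [-0.0929 -0.0306] 19092
tgoal pos [0.5461 0.2825 0.2131] offset [ 1.889 -3.431  5.606] dr [-0.161  -0.1862  0.9255] ang 172
tgoal pos [0.5461 0.2825 0.2131] offset [ 1.889 -3.431  5.606] dr [-0.161  -0.1862  0.9255] ang 172
tgoal pos [ 0.4873 -0.2026  0.2216] offset [ 1.168 -1.439  1.201] dr [ 0.0596 -0.0542 -0.0132] ang 15
```

```bash
sed -i 's/OFF=.0537/OFF=.062/' m.py
python3 - <<'E'
from m import *
tgoal([.50,-.15,.28],75,75,-1)
from kin import *
import pickle
b=fit(data());pickle.dump(b,open('kin.pkl','wb'));_,w,s=b;print(b[0],max(np.linalg.norm(fk(q,w,s)[0]-x) for q,x,A in data()))
q=np.array(arm.read_state()['joint_positions'])
def step(q,G,h,t,sg,OFF=.062):
    z,y=tdir(h,t,sg);B=np.column_stack([np.cross(y,z),y,z]);pos=np.array(G)+OFF*z
    def res(x):
        p,A=fk(x,w,s);return np.r_[(p-pos)*5,(A-B).ravel(),.01*(x-q)]
    S=least_squares(res,q,bounds=(LO+.01,HI-.01));return S.x,S.cost
for G,h,t,sg in(((.50,-.29,.22),67,77,-1),((.50,-.15,.28),75,75,-1),):
    q,c=step(q,G,h,t,sg);print(q.round(2),c)
q[6]-=np.pi
for G,h,t,sg in(((.50,-.15,.28),75,75,1),((.52,.05,.25),82.7,75,1),((.54,.236,.20),82.7,80,1),((.54,.236,.1),82.7,82,1),((.53,.15,.1),82.7,82,1),((.52,.065,.1),82.7,82,1)):
    q,c=step(q,G,h,t,sg);print(q.round(2),c)
E
```

```text
tgoal pos [ 0.5155 -0.0922  0.264 ] offset [ 1.781 -1.761  2.201] dr [ 0.0872 -0.0263 -0.0167] ang 17
0.002133939425616544 0.02149963589430977
[ 1.31  0.95 -0.68  1.59 -0.65  1.44  0.63] 6.9027598607701654e-06
[ 1.23  0.79 -0.78  1.79 -0.7   1.35  0.61] 4.686645174176597e-06
[ 1.23  0.79 -0.78  1.79 -0.7   1.35 -2.53] 7.441101469463295e-14
[ 0.99  0.81 -0.88  1.98 -0.82  1.06 -2.46] 1.009941911320313e-05
[ 0.75  1.04 -1.02  2.07 -1.07  0.67 -2.23] 2.0341294518076435e-05
[ 0.73  1.25 -0.93  2.02 -1.01  0.65 -2.09] 4.052436091233188e-06
[ 0.83  1.19 -0.83  2.   -0.89  0.82 -2.16] 3.5721677276278435e-06
[ 0.92  1.15 -0.75  1.94 -0.79  0.98 -2.21] 3.144797920055107e-06
```

Emit:
{"method": "carry_out", "body": {
  "offset": [
    [0.3, -0.2, 0.25],
    [0.6, -0.4, 0.5],
    [0.7, -0.59, 0.73],
    [0.7, -0.59, 0.73]
  ],
  "dr": [
    [0, 0, 0],
    [0, 0, 0],
    [0, 0, 0],
    [0, 0, 0]
  ],
  "claw": [0, 0, 0, 0]
}}

```text
clock: 29.15
ee_pos: [0.531, -0.2881, 0.1858]
eef_rot: [[0.083, 0.861, 0.502], [0.154, -0.509, 0.847], [0.985, 0.007, -0.175]]
contact_force: [-0.1, 0.3, -1.1]
gripper_width: 0.709
```

Emit:
{"method": "carry_out", "body": {
  "offset": [
    [0.2, -0.2, 0.25],
    [0.4, -0.4, 0.5],
    [0.6, -0.59, 0.73],
    [0.6, -0.59, 0.73]
  ],
  "dr": [
    [0, 0, 0],
    [0, 0, 0],
    [0, 0, 0],
    [0, 0, 0]
  ],
  "claw": [0, 0, 0, 0]
}}

```text
clock: 29.55
ee_pos: [0.5208, -0.1824, 0.2332]
eef_rot: [[0.082, 0.864, 0.497], [0.153, -0.504, 0.85], [0.985, 0.006, -0.174]]
contact_force: [0.0, -0.7, -0.2]
gripper_width: 0.709
```

Emit:
{"method": "carry_out", "body": {
  "offset": [
    [0.2, -0.2, 0.25],
    [0.4, -0.4, 0.5],
    [0.5, -0.59, 0.73],
    [0.5, -0.59, 0.73]
  ],
  "dr": [
    [0.03, -0.01, 0],
    [0.06, -0.02, -0.01],
    [0.085, -0.03, -0.02],
    [0.085, -0.03, -0.02]
  ],
  "claw": [0, 0, 0, 0]
}}

```text
clock: 29.95
ee_pos: [0.5112, -0.0792, 0.2715]
eef_rot: [[0.054, 0.97, 0.237], [0.264, -0.243, 0.934], [0.963, 0.012, -0.269]]
contact_force: [0.1, 0.5, -0.8]
gripper_width: 0.711
```

Run:
```python
from m import *
st()
tgoal([.50,-.15,.28],75,75,-1)
```

```text
t 29.9 pos [ 0.5112 -0.0792  0.2715] z [ 0.2371  0.9336 -0.2688] y [ 0.97   -0.2428  0.0124] F [ 0.0554  0.4964 -0.7832] w 0.71143123815872 q [ 1.2835  0.7441 -0.829   1.8302 -0.7362  1.3013  0.6596]
tgoal pos [ 0.5155 -0.0922  0.264 ] offset [-0.105  0.072 -0.091] dr [-0.004   0.0033  0.0052] ang 1
```

Matches the prediction. Rolling +180° about the tool axis as two turns of 90°.

Emit:
{"method": "carry_out", "body": {
  "offset": [
    [0, 0, 0],
    [0, 0, 0],
    [0, 0, 0],
    [0, 0, 0],
    [0, 0, 0],
    [0, 0, 0],
    [0, 0, 0],
    [0, 0, 0],
    [0, 0, 0],
    [0, 0, 0],
    [0, 0, 0],
    [0, 0, 0]
  ],
  "dr": [
    [0, 0, 0.04],
    [0, 0, 0.09],
    [0, 0, 0.13],
    [0, 0, 0.18],
    [0, 0, 0.22],
    [0, 0, 0.27],
    [0, 0, 0.31],
    [0, 0, 0.36],
    [0, 0, 0.4],
    [0, 0, 0.45],
    [0, 0, 0.5],
    [0, 0, 0.5]
  ],
  "claw": [0, 0, 0, 0, 0, 0, 0, 0, 0, 0, 0, 0]
}}

```text
clock: 31.15
ee_pos: [0.5114, -0.0807, 0.2704]
eef_rot: [[0.969, -0.058, 0.239], [-0.245, -0.264, 0.933], [0.009, -0.963, -0.27]]
contact_force: [-0.3, 0.4, -1.7]
gripper_width: 0.71
```

Emit:
{"method": "carry_out", "body": {
  "offset": [
    [0, 0, 0],
    [0, 0, 0],
    [0, 0, 0],
    [0, 0, 0],
    [0, 0, 0],
    [0, 0, 0],
    [0, 0, 0],
    [0, 0, 0],
    [0, 0, 0],
    [0, 0, 0],
    [0, 0, 0],
    [0, 0, 0]
  ],
  "dr": [
    [0, 0, 0.04],
    [0, 0, 0.09],
    [0, 0, 0.13],
    [0, 0, 0.18],
    [0, 0, 0.22],
    [0, 0, 0.27],
    [0, 0, 0.31],
    [0, 0, 0.36],
    [0, 0, 0.4],
    [0, 0, 0.45],
    [0, 0, 0.5],
    [0, 0, 0.5]
  ],
  "claw": [0, 0, 0, 0, 0, 0, 0, 0, 0, 0, 0, 0]
}}

```text
clock: 32.35
ee_pos: [0.5115, -0.0815, 0.2695]
eef_rot: [[-0.058, -0.969, 0.239], [-0.264, 0.246, 0.933], [-0.963, -0.009, -0.27]]
contact_force: [-1.1, 0.2, -0.1]
gripper_width: 0.71
```

Run:
```python
from m import *
st()
tgoal([.52,.05,.25],82.7,78,1)
tgoal([.54,.236,.2],82.7,82,1)
```

```text
t 32.4 pos [ 0.5115 -0.0815  0.2695] z [ 0.2394  0.9326 -0.2703] y [-0.9692  0.2461 -0.0093] F [-1.1109  0.1839 -0.1445] w 0.7101170006115858 q [ 0.8492  0.5988 -0.2123  1.8591 -0.9984  1.5364 -2.2317]
tgoal pos [0.5277 0.1102 0.2371] offset [-0.204  0.317  1.914] dr [-0.0382 -0.0206 -0.0064] ang 8
tgoal pos [0.5478 0.2969 0.1914] offset [-0.269  0.586  3.827] dr [-0.0384 -0.0428 -0.005 ] ang 10
```

Emit:
{"method": "carry_out", "body": {
  "offset": [
    [-0.02, 0.05, 0.3],
    [-0.04, 0.1, 0.7],
    [-0.07, 0.15, 0.96],
    [-0.07, 0.15, 0.96]
  ],
  "dr": [
    [0, 0, 0],
    [0, 0, 0],
    [0, 0, 0],
    [0, 0, 0]
  ],
  "claw": [0, 0, 0, 0]
}}

```text
clock: 32.75
ee_pos: [0.519, 0.0174, 0.2501]
eef_rot: [[-0.052, -0.971, 0.234], [-0.263, 0.239, 0.935], [-0.963, -0.013, -0.268]]
contact_force: [0.6, -0.4, -2.0]
gripper_width: 0.705
```

Emit:
{"method": "carry_out", "body": {
  "offset": [
    [-0.02, 0.05, 0.3],
    [-0.04, 0.1, 0.7],
    [-0.07, 0.15, 0.96],
    [-0.07, 0.15, 0.96]
  ],
  "dr": [
    [0, 0, 0],
    [0, 0, 0],
    [0, 0, 0],
    [0, 0, 0]
  ],
  "claw": [0, 0, 0, 0]
}}

```text
clock: 33.15
ee_pos: [0.526, 0.1156, 0.231]
eef_rot: [[-0.047, -0.972, 0.229], [-0.262, 0.234, 0.936], [-0.964, -0.016, -0.266]]
contact_force: [-1.0, -0.2, -1.1]
gripper_width: 0.71
```

Emit:
{"method": "carry_out", "body": {
  "offset": [
    [-0.02, 0.05, 0.3],
    [-0.04, 0.1, 0.7],
    [-0.07, 0.15, 0.96],
    [-0.07, 0.15, 0.96]
  ],
  "dr": [
    [-0.02, -0.02, 0],
    [-0.03, -0.03, 0],
    [-0.038, -0.04, -0.005],
    [-0.038, -0.04, -0.005]
  ],
  "claw": [0, 0, 0, 0]
}}

```text
clock: 33.55
ee_pos: [0.5337, 0.2125, 0.2113]
eef_rot: [[-0.007, -0.994, 0.112], [-0.142, 0.112, 0.984], [-0.99, -0.009, -0.142]]
contact_force: [-0.5, -0.3, -0.6]
gripper_width: 0.708
```

Run:
```python
from m import *
st()
tgoal([.54,.236,.12],82.7,82,1)
```

```text
t 33.5 pos [0.5337 0.2125 0.2113] z [ 0.1123  0.9835 -0.1416] y [-0.9936  0.1122 -0.009 ] F [-0.4949 -0.3484 -0.5973] w 0.7083516771832451 q [ 0.5571  0.7359 -0.4703  2.0643 -1.3047  1.1927 -2.0181]
tgoal pos [0.5478 0.2969 0.1114] offset [ 0.869 -0.036  0.987] dr [ 0.0043 -0.0008  0.0035] ang 1
```

Run:
```python
from m import *
g=C+Y*.075+X*.0
for h in(95,102):tgoal([g[0],g[1],.13],h,83,1)
```

```text
tgoal pos [0.5342 0.2927 0.1224] offset [0.766 0.093 0.915] dr [-0.0634 -0.0066 -0.0056] ang 12
tgoal pos [0.5267 0.2916 0.1224] offset [0.768 0.166 0.895] dr [-0.1019 -0.0068 -0.0107] ang 18
```

Emit:
{"method": "carry_out", "body": {
  "offset": [
    [0.1, 0.03, 0.3],
    [0.3, 0.06, 0.6],
    [0.5, 0.12, 0.9],
    [0.7, 0.12, 0.9],
    [0.77, 0.12, 0.9],
    [0.77, 0.12, 0.9]
  ],
  "dr": [
    [-0.03, 0, 0],
    [-0.06, 0, 0],
    [-0.08, -0.007, -0.008],
    [-0.08, -0.007, -0.008],
    [-0.08, -0.007, -0.008],
    [-0.08, -0.007, -0.008]
  ],
  "claw": [0, 0, 0, 0, 0, 0]
}}

```text
clock: 34.15
ee_pos: [0.5323, 0.2891, 0.1208]
eef_rot: [[0.017, -0.991, -0.135], [-0.121, -0.136, 0.983], [-0.992, -0.0, -0.123]]
contact_force: [0.5, 0.5, -0.8]
gripper_width: 0.712
```

Run:
```python
from m import *
st()
g=C+Y*.075+X*.0
tgoal([g[0],g[1],.096],98,83,1)
p,d,M=snap('side');P=pts(d,M);h=cv2.cvtColor(p,cv2.COLOR_RGB2HSV);y=(h[...,0]>20)&(h[...,0]<36)&(h[...,1]>110)
q=P[y&(P[...,1]>.1)&(d>0)];print('cup pts',len(q),q.min(0),q.max(0),np.percentile(q[:,2],[1,99]))
cv2.imwrite('pics/s9.png',cv2.resize(p[140:320,120:360,::-1],(640,480)))
```

```text
t 34.1 pos [0.5323 0.2891 0.1208] z [-0.1353  0.9832 -0.1225] y [-0.9907 -0.1363 -0.0003] F [ 0.4959  0.4521 -0.766 ] w 0.7123086552435957 q [ 0.3782  0.9778 -0.4644  1.8636 -1.1439  1.2022 -2.0366]
tgoal pos [0.531  0.2923 0.0884] offset [0.317 0.009 0.073] dr [-0.0009 -0.0002 -0.    ] ang 0
cup pts 1500 [0.3078 0.1365 0.0083] [0.6203 0.2807 0.1797] [0.0886 0.178 ]
```

View pics/s9.png

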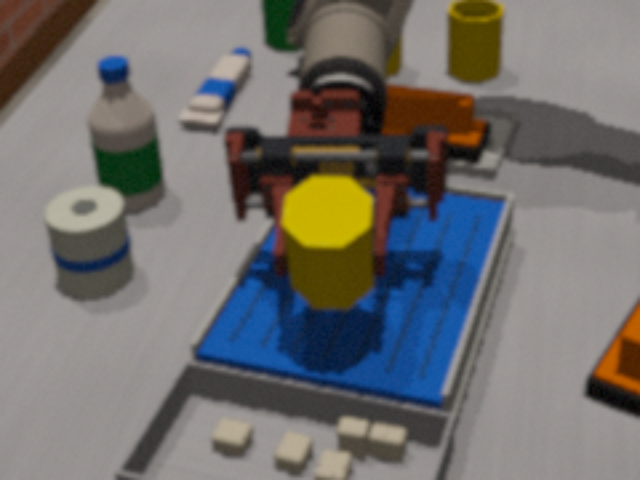

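Emit:
{"method": "carry_out", "body": {
  "offset": [
    [0.15, 0, 0.04],
    [0.3, 0, 0.05],
    [0.37, 0, 0.05],
    [0.4, 0, 0.05],
    [0.41, 0, 0.05],
    [0.41, 0, 0.05]
  ],
  "dr": [
    [0, 0, 0],
    [0, 0, 0],
    [0, 0, 0],
    [0, 0, 0],
    [0, 0, 0],
    [0, 0, 0]
  ],
  "claw": [0, 0, 0, 0, 0, 0]
}}

```text
clock: 34.8
ee_pos: [0.5323, 0.2895, 0.0821]
eef_rot: [[0.018, -0.991, -0.136], [-0.118, -0.137, 0.984], [-0.993, -0.002, -0.119]]
contact_force: [-0.8, -3.0, 5.1]
gripper_width: 0.706
```

Run:
```python
from m import *
st()
p,d,M=snap('side');P=pts(d,M);h=cv2.cvtColor(p,cv2.COLOR_RGB2HSV);y=(h[...,0]>20)&(h[...,0]<36)&(h[...,1]>110)
q=P[y&(P[...,1]>.1)&(d>0)&(P[...,2]>.04)];print('cup pts',len(q),np.percentile(q,[1,99],axis=0))
```

```text
t 34.8 pos [0.5323 0.2895 0.0821] z [-0.1362  0.9835 -0.119 ] y [-0.9905 -0.1373 -0.0017] F [-0.795  -2.9651  5.1009] w 0.706033403537217 q [ 0.3709  1.0505 -0.4523  1.8405 -1.1331  1.1875 -1.9908]
cup pts 1454 [[0.509  0.1446 0.0496]
 [0.5785 0.2776 0.1384]]
```

Emit:
{"method": "carry_out", "body": {
  "offset": [
    [0, 0, 0],
    [0, 0, 0],
    [0, 0, 0],
    [0, 0, 0],
    [0, 0, 0],
    [0, 0, 0],
    [0, 0, 0],
    [0, 0, 0],
    [0, 0, -0.2],
    [0, 0, -0.5],
    [0, 0, -0.9],
    [0, 0, -0.9]
  ],
  "dr": [
    [0, 0, 0],
    [0, 0, 0],
    [0, 0, 0],
    [0, 0, 0],
    [0, 0, 0],
    [0, 0, 0],
    [0, 0, 0],
    [0, 0, 0],
    [0, 0, 0],
    [0, 0, 0],
    [0, 0, 0],
    [0, 0, 0]
  ],
  "claw": [100, 100, 100, 100, 100, 100, 100, 100, 100, 100, 100, 100]
}}

```text
clock: 36.05
ee_pos: [0.5479, 0.1934, 0.091]
eef_rot: [[0.019, -0.992, -0.128], [-0.125, -0.129, 0.984], [-0.992, -0.002, -0.126]]
contact_force: [0.2, -0.1, -0.0]
gripper_width: 1.004
```

```bash
cat >> cups.py <<'E'
def placed(n='side'):
    p,d,M=snap(n);P=pts(d,M);h=cv2.cvtColor(p,cv2.COLOR_RGB2HSV);y=(h[...,0]>20)&(h[...,0]<36)&(h[...,1]>110)
    B=(P-C);m=y&(abs(B@X)<.11)&(abs(B@Y)<.14)&(P[...,2]>.045)&(d>0)
    for l,s,c in comps(m,60):
        q=P[l];t=q[abs(q[:,2]-.125)<.004]
        print(n,'px',c.round(),'n',len(q),'z',np.percentile(q[:,2],[1,50,99]),'flat top n',len(t),'board xy',((t-C)@X).mean() if len(t) else 0,((t-C)@Y).mean() if len(t) else 0,'top std',t[:,2].std() if len(t) else 0)
    return p
E
python3 - <<'E'
from cups import *
st();placed();placed('top')
cups('top',150)
E
```

```text
t 36.0 pos [0.5479 0.1934 0.091 ] z [-0.1276  0.9838 -0.1259] y [-0.9917 -0.1289 -0.0025] F [ 0.2075 -0.0856 -0.0439] w 1.0037090561324828 q [ 0.4621  1.0303 -0.3779  1.7739 -1.0294  1.3225 -2.0472]
side px [244. 245.] n 1336 z [0.0495 0.1093 0.1268] flat top n 524 board xy 0.0026689024046709408 0.07061332156544083 top std 0.0011394808159022414
top px [159. 181.] n 537 z [0.0523 0.1245 0.13  ] flat top n 383 board xy 0.0030018568422269724 0.06691337282685268 top std 0.0018874577568514647
top px [339. 162.] centre [ 0.5998 -0.2866] flat deg 0.0 w 50.6 n 61
top px [159. 181.] centre [0.5293 0.21  ] flat deg 3.0000000000000004 w 39.3 n 23
```

Cup3 stands flat, mouth down, with its top at z 0.125 (0.045 + 0.080) and at board xy (0.003, 0.069). Now I'll go back for cup2, at (0.476, -0.289) with flats at 45°.

Run:
```python
from m import *
tgoal([.50,-.14,.28],75,77,1)
```

```text
tgoal pos [ 0.5156 -0.0816  0.2661] offset [-1.392  0.67  -2.94 ] dr [0.125  0.0337 0.0225] ang 24
```

Emit:
{"method": "carry_out", "body": {
  "offset": [
    [-0.3, 0, -0.2],
    [-0.7, 0.1, -0.5],
    [-0.9, 0.22, -0.9],
    [-0.9, 0.22, -0.9]
  ],
  "dr": [
    [0, 0, 0],
    [0, 0, 0],
    [0, 0, 0],
    [0, 0, 0]
  ],
  "claw": [100, 100, 100, 100]
}}

```text
clock: 36.6
ee_pos: [0.5349, 0.115, 0.1947]
eef_rot: [[0.022, -0.991, -0.13], [-0.123, -0.132, 0.984], [-0.992, -0.005, -0.124]]
contact_force: [0.0, -1.3, -1.0]
gripper_width: 0.994
```

Emit:
{"method": "carry_out", "body": {
  "offset": [
    [-0.1, 0.1, -0.3],
    [-0.2, 0.15, -0.7],
    [-0.3, 0.22, -1],
    [-0.3, 0.22, -1]
  ],
  "dr": [
    [0, 0, 0],
    [0, 0, 0],
    [0, 0, 0],
    [0, 0, 0]
  ],
  "claw": [100, 100, 100, 100]
}}

```text
clock: 37.0
ee_pos: [0.5263, 0.014, 0.2368]
eef_rot: [[0.022, -0.992, -0.126], [-0.125, -0.127, 0.984], [-0.992, -0.006, -0.127]]
contact_force: [-0.1, 0.8, 0.5]
gripper_width: 0.997
```

Emit:
{"method": "carry_out", "body": {
  "offset": [
    [-0.05, 0.1, -0.3],
    [-0.1, 0.15, -0.7],
    [-0.2, 0.22, -1],
    [-0.2, 0.22, -1]
  ],
  "dr": [
    [0.04, 0.01, 0],
    [0.08, 0.02, 0.01],
    [0.125, 0.034, 0.02],
    [0.125, 0.034, 0.02]
  ],
  "claw": [100, 100, 100, 100]
}}

```text
clock: 37.4
ee_pos: [0.515, -0.0883, 0.2696]
eef_rot: [[-0.051, -0.961, 0.272], [-0.229, 0.276, 0.934], [-0.972, -0.014, -0.234]]
contact_force: [-0.6, -0.1, 0.7]
gripper_width: 1.0
```

Emit:
{"method": "carry_out", "body": {
  "offset": [
    [0, 0, 0],
    [0, 0, 0],
    [0, 0, 0],
    [0, 0, 0],
    [0, 0, 0],
    [0, 0, 0],
    [0, 0, 0],
    [0, 0, 0],
    [0, 0, 0],
    [0, 0, 0],
    [0, 0, 0],
    [0, 0, 0]
  ],
  "dr": [
    [0, 0, -0.04],
    [0, 0, -0.09],
    [0, 0, -0.13],
    [0, 0, -0.18],
    [0, 0, -0.22],
    [0, 0, -0.27],
    [0, 0, -0.31],
    [0, 0, -0.36],
    [0, 0, -0.4],
    [0, 0, -0.45],
    [0, 0, -0.5],
    [0, 0, -0.5]
  ],
  "claw": [100, 100, 100, 100, 100, 100, 100, 100, 100, 100, 100, 100]
}}

```text
clock: 38.6
ee_pos: [0.5149, -0.0857, 0.2695]
eef_rot: [[0.962, -0.048, 0.268], [-0.272, -0.227, 0.935], [0.016, -0.973, -0.231]]
contact_force: [-0.2, -0.4, -0.4]
gripper_width: 0.996
```

Emit:
{"method": "carry_out", "body": {
  "offset": [
    [0, 0, 0],
    [0, 0, 0],
    [0, 0, 0],
    [0, 0, 0],
    [0, 0, 0],
    [0, 0, 0],
    [0, 0, 0],
    [0, 0, 0],
    [0, 0, 0],
    [0, 0, 0],
    [0, 0, 0],
    [0, 0, 0]
  ],
  "dr": [
    [0, 0, -0.04],
    [0, 0, -0.09],
    [0, 0, -0.13],
    [0, 0, -0.18],
    [0, 0, -0.22],
    [0, 0, -0.27],
    [0, 0, -0.31],
    [0, 0, -0.36],
    [0, 0, -0.4],
    [0, 0, -0.45],
    [0, 0, -0.5],
    [0, 0, -0.5]
  ],
  "claw": [100, 100, 100, 100, 100, 100, 100, 100, 100, 100, 100, 100]
}}

```text
clock: 39.8
ee_pos: [0.5149, -0.0843, 0.2695]
eef_rot: [[0.049, 0.963, 0.265], [0.225, -0.269, 0.936], [0.973, 0.014, -0.23]]
contact_force: [0.6, 0.2, -0.0]
gripper_width: 1.002
```

Run:
```python
from cups import *
st()
cups('top',150);cups('side')
tgoal([.476,-.289,.17],45,80,-1)
```

```text
t 39.8 pos [ 0.5149 -0.0843  0.2695] z [ 0.2654  0.9364 -0.2296] y [ 0.9629 -0.2694  0.0141] F [ 0.6052  0.2263 -0.0341] w 1.0022684760518998 q [ 1.2793  0.7598 -0.7994  1.8375 -0.7787  1.3067  0.6993]
top px [159. 181.] centre [0.529  0.2095] flat deg 3.0000000000000004 w 39.3 n 22
side px [260. 153.] centre [ 0.5942 -0.2797] flat deg 1.0 w 63.3 n 104
side px [298. 155.] centre [ 0.4771 -0.2865] flat deg 43.0 w 62.7 n 100
side px [244. 245.] centre [0.5383 0.2431] flat deg 10.0 w 40.6 n 152
tgoal pos [ 0.5192 -0.2458  0.1592] offset [-1.433  0.466 -1.243] dr [-0.1586  0.0171  0.036 ] ang 29
```

Emit:
{"method": "carry_out", "body": {
  "offset": [
    [-0.1, 0.1, -0.3],
    [-0.2, 0.2, -0.6],
    [-0.4, 0.3, -0.97],
    [-0.4, 0.3, -0.97],
    [-0.4, 0.3, -0.97]
  ],
  "dr": [
    [-0.04, 0, 0.01],
    [-0.08, 0.01, 0.02],
    [-0.12, 0.015, 0.03],
    [-0.159, 0.017, 0.036],
    [-0.159, 0.017, 0.036]
  ],
  "claw": [100, 100, 100, 100, 100]
}}

```text
clock: 40.4
ee_pos: [0.5129, -0.1912, 0.2514]
eef_rot: [[0.131, 0.704, 0.699], [0.116, -0.711, 0.694], [0.985, -0.01, -0.175]]
contact_force: [0.4, 0.1, -0.0]
gripper_width: 1.003
```

Run:
```python
from m import *
st()
tgoal([.4765,-.288,.14],45,80,-1)
tgoal([.4765,-.288,.043],45,80,-1)
```

```text
t 40.4 pos [ 0.5129 -0.1912  0.2514] z [ 0.6985  0.694  -0.1746] y [ 0.7035 -0.7106 -0.0098] F [ 0.4496  0.0563 -0.0229] w 1.0026641345218998 q [ 1.556   0.7328 -0.7927  2.047  -1.0786  1.0774  0.8828]
tgoal pos [ 0.5197 -0.2448  0.1292] offset [-1.257  0.441 -0.111] dr [ 0.001   0.0003 -0.0033] ang 1
tgoal pos [ 0.5197 -0.2448  0.0322] offset [-2.212  0.45   0.058] dr [ 0.001   0.0003 -0.0033] ang 1
```

Emit:
{"method": "carry_out", "body": {
  "offset": [
    [0, 0.3, -0.2],
    [-0.2, 0.44, -0.3],
    [-0.5, 0.44, -0.25],
    [-0.75, 0.44, -0.2],
    [-0.75, 0.44, -0.2]
  ],
  "dr": [
    [0, 0, -0.003],
    [0, 0, -0.003],
    [0, 0, -0.003],
    [0, 0, -0.003],
    [0, 0, -0.003]
  ],
  "claw": [100, 100, 100, 100, 100]
}}

```text
clock: 40.9
ee_pos: [0.52, -0.2439, 0.1785]
eef_rot: [[0.128, 0.706, 0.697], [0.118, -0.708, 0.696], [0.985, -0.007, -0.174]]
contact_force: [0.1, 0.7, -0.4]
gripper_width: 1.0
```

Emit:
{"method": "carry_out", "body": {
  "offset": [
    [-0.3, 0, 0.05],
    [-0.6, 0, 0.1],
    [-0.6, 0, 0.1],
    [-0.6, 0, 0.1]
  ],
  "dr": [
    [0, 0, 0],
    [0, 0, 0],
    [0, 0, 0],
    [0, 0, 0]
  ],
  "claw": [100, 100, 100, 100]
}}

```text
clock: 41.3
ee_pos: [0.5201, -0.2437, 0.1195]
eef_rot: [[0.127, 0.707, 0.696], [0.116, -0.707, 0.697], [0.985, -0.008, -0.172]]
contact_force: [0.3, -0.1, 0.7]
gripper_width: 0.998
```

Run:
```python
from m import *
st()
tgoal([.4765,-.288,.043],45,80,-1)
```

```text
t 41.3 pos [ 0.5201 -0.2437  0.1195] z [ 0.6959  0.6972 -0.1721] y [ 0.7068 -0.7074 -0.0078] F [ 0.327  -0.0584  0.6854] w 0.9980639746727399 q [ 1.4979  1.0041 -0.6771  1.9111 -0.9583  1.0418  0.9846]
tgoal pos [ 0.5197 -0.2448  0.0322] offset [-0.862  0.012  0.139] dr [-0.0003 -0.0005 -0.0025] ang 0
```

Emit:
{"method": "carry_out", "body": {
  "offset": [
    [-0.35, 0.01, 0.06],
    [-0.65, 0.01, 0.1],
    [-0.86, 0.01, 0.14],
    [-0.86, 0.01, 0.14],
    [-0.86, 0.01, 0.14],
    [-0.86, 0.01, 0.14],
    [-0.86, 0.01, 0.14],
    [-0.86, 0.01, 0.14],
    [-0.86, 0.01, 0.14],
    [-0.86, 0.01, 0.14],
    [-0.86, 0.01, 0.14]
  ],
  "dr": [
    [0, 0, 0],
    [0, 0, 0],
    [0, 0, 0],
    [0, 0, 0],
    [0, 0, 0],
    [0, 0, 0],
    [0, 0, 0],
    [0, 0, 0],
    [0, 0, 0],
    [0, 0, 0],
    [0, 0, 0]
  ],
  "claw": [100, 100, 100, 100, 100, 0, 0, 0, 0, 0, 0],
  "squeeze": 25
}}

```text
clock: 42.4
ee_pos: [0.5198, -0.2449, 0.0332]
eef_rot: [[0.126, 0.707, 0.696], [0.116, -0.708, 0.697], [0.985, -0.007, -0.171]]
contact_force: [-2.7, -3.1, 4.5]
gripper_width: 0.713
```

Emit:
{"method": "carry_out", "body": {
  "offset": [
    [0, 0, 0],
    [0, 0, 0],
    [0, 0, 0],
    [0.2, 0, -0.03],
    [0.5, 0, -0.08],
    [0.95, 0, -0.15],
    [0.95, 0, -0.15]
  ],
  "dr": [
    [0, 0, 0],
    [0, 0, 0],
    [0, 0, 0],
    [0, 0, 0],
    [0, 0, 0],
    [0, 0, 0],
    [0, 0, 0]
  ],
  "claw": [0, 0, 0, 0, 0, 0, 0]
}}

```text
clock: 43.1
ee_pos: [0.5226, -0.2445, 0.1335]
eef_rot: [[0.122, 0.708, 0.696], [0.12, -0.707, 0.697], [0.985, -0.002, -0.172]]
contact_force: [0.8, -0.2, -0.5]
gripper_width: 0.71
```

Run:
```python
from m import *
st()
tgoal([.50,-.14,.28],75,77,-1)
```

```text
t 43.1 pos [ 0.5226 -0.2445  0.1335] z [ 0.696   0.6973 -0.1715] y [ 0.7076 -0.7066 -0.0016] F [ 0.7766 -0.2378 -0.451 ] w 0.7097186270229435 q [ 1.4999  0.9815 -0.6867  1.9118 -0.964   1.0495  0.9718]
tgoal pos [ 0.5156 -0.0816  0.2661] offset [ 1.493 -1.202  0.859] dr [ 0.1631 -0.0171 -0.0335] ang 30
```

Emit:
{"method": "carry_out", "body": {
  "offset": [
    [0.4, -0.1, 0.1],
    [0.7, -0.3, 0.2],
    [0.95, -0.5, 0.35],
    [0.95, -0.5, 0.35]
  ],
  "dr": [
    [0, 0, 0],
    [0, 0, 0],
    [0, 0, 0],
    [0, 0, 0]
  ],
  "claw": [0, 0, 0, 0]
}}

```text
clock: 43.5
ee_pos: [0.5223, -0.1686, 0.2228]
eef_rot: [[0.121, 0.712, 0.692], [0.122, -0.702, 0.701], [0.985, -0.001, -0.172]]
contact_force: [0.2, -0.3, -1.1]
gripper_width: 0.709
```

Emit:
{"method": "carry_out", "body": {
  "offset": [
    [0.2, -0.2, 0.15],
    [0.4, -0.5, 0.35],
    [0.55, -0.7, 0.5],
    [0.55, -0.7, 0.5],
    [0.55, -0.7, 0.5]
  ],
  "dr": [
    [0.04, 0, -0.01],
    [0.08, -0.01, -0.02],
    [0.12, -0.015, -0.03],
    [0.163, -0.017, -0.034],
    [0.163, -0.017, -0.034]
  ],
  "claw": [0, 0, 0, 0, 0]
}}

```text
clock: 44.0
ee_pos: [0.5166, -0.0778, 0.2682]
eef_rot: [[0.051, 0.968, 0.244], [0.221, -0.249, 0.943], [0.974, 0.006, -0.227]]
contact_force: [-0.8, 0.4, -1.3]
gripper_width: 0.708
```

Emit:
{"method": "carry_out", "body": {
  "offset": [
    [0, 0, 0],
    [0, 0, 0],
    [0, 0, 0],
    [0, 0, 0],
    [0, 0, 0],
    [0, 0, 0],
    [0, 0, 0],
    [0, 0, 0],
    [0, 0, 0],
    [0, 0, 0],
    [0, 0, 0],
    [0, 0, 0]
  ],
  "dr": [
    [0, 0, 0.04],
    [0, 0, 0.09],
    [0, 0, 0.13],
    [0, 0, 0.18],
    [0, 0, 0.22],
    [0, 0, 0.27],
    [0, 0, 0.31],
    [0, 0, 0.36],
    [0, 0, 0.4],
    [0, 0, 0.45],
    [0, 0, 0.5],
    [0, 0, 0.5]
  ],
  "claw": [0, 0, 0, 0, 0, 0, 0, 0, 0, 0, 0, 0]
}}

```text
clock: 45.2
ee_pos: [0.5163, -0.0786, 0.2665]
eef_rot: [[0.968, -0.056, 0.246], [-0.252, -0.221, 0.942], [0.002, -0.974, -0.228]]
contact_force: [-0.4, 1.0, -0.6]
gripper_width: 0.71
```

Emit:
{"method": "carry_out", "body": {
  "offset": [
    [0, 0, 0],
    [0, 0, 0],
    [0, 0, 0],
    [0, 0, 0],
    [0, 0, 0],
    [0, 0, 0],
    [0, 0, 0],
    [0, 0, 0],
    [0, 0, 0],
    [0, 0, 0],
    [0, 0, 0],
    [0, 0, 0]
  ],
  "dr": [
    [0, 0, 0.04],
    [0, 0, 0.09],
    [0, 0, 0.13],
    [0, 0, 0.18],
    [0, 0, 0.22],
    [0, 0, 0.27],
    [0, 0, 0.31],
    [0, 0, 0.36],
    [0, 0, 0.4],
    [0, 0, 0.45],
    [0, 0, 0.5],
    [0, 0, 0.5]
  ],
  "claw": [0, 0, 0, 0, 0, 0, 0, 0, 0, 0, 0, 0]
}}

```text
clock: 46.4
ee_pos: [0.516, -0.079, 0.2654]
eef_rot: [[-0.057, -0.967, 0.247], [-0.221, 0.253, 0.942], [-0.974, -0.001, -0.228]]
contact_force: [0.9, -0.5, -0.4]
gripper_width: 0.71
```

Run:
```python
from m import *
st()
g=C+X*.05-Y*.02
tgoal([g[0],g[1],.15],90,83,1)
print(g)
```

```text
t 46.4 pos [ 0.516  -0.079   0.2654] z [ 0.2468  0.9419 -0.228 ] y [-0.9674  0.2532 -0.0012] F [ 0.8661 -0.4695 -0.4062] w 0.7097958602546476 q [ 0.8389  0.6301 -0.2002  1.861  -1.028   1.5532 -2.2102]
tgoal pos [0.5771 0.1923 0.1424] offset [0.563 0.098 2.987] dr [-0.0803 -0.0342 -0.0139] ang 16
[0.5771 0.1308 0.    ]
```

Emit:
{"method": "carry_out", "body": {
  "offset": [
    [0, 0.01, 0.3],
    [0, 0.02, 0.7],
    [0, 0.03, 1],
    [0, 0.03, 1]
  ],
  "dr": [
    [0, 0, 0],
    [0, 0, 0],
    [0, 0, 0],
    [0, 0, 0]
  ],
  "claw": [0, 0, 0, 0]
}}

```text
clock: 46.8
ee_pos: [0.5364, 0.0204, 0.2422]
eef_rot: [[-0.051, -0.969, 0.241], [-0.22, 0.247, 0.944], [-0.974, -0.004, -0.225]]
contact_force: [-0.5, 0.3, -1.0]
gripper_width: 0.715
```

Emit:
{"method": "carry_out", "body": {
  "offset": [
    [0, 0.01, 0.3],
    [0.05, 0.02, 0.7],
    [0.1, 0.03, 1],
    [0.1, 0.03, 1]
  ],
  "dr": [
    [-0.02, -0.01, 0],
    [-0.05, -0.02, -0.01],
    [-0.08, -0.034, -0.014],
    [-0.08, -0.034, -0.014]
  ],
  "claw": [0, 0, 0, 0]
}}

```text
clock: 47.2
ee_pos: [0.5575, 0.117, 0.2079]
eef_rot: [[0.008, -1.0, -0.012], [-0.116, -0.013, 0.993], [-0.993, -0.007, -0.116]]
contact_force: [0.4, 1.0, -1.3]
gripper_width: 0.712
```

Run:
```python
from m import *
st()
g=C+X*.05-Y*.02
tgoal([g[0],g[1],.13],90,83,1)
```

```text
t 47.2 pos [0.5575 0.117  0.2079] z [-0.012   0.9932 -0.1159] y [-0.9999 -0.0129 -0.007 ] F [ 0.3597  0.9594 -1.27  ] w 0.7124996514486018 q [ 0.5834  0.824  -0.3551  1.8269 -1.0779  1.4365 -2.1459]
tgoal pos [0.5771 0.1923 0.1224] offset [ 0.764 -0.199  0.845] dr [0.0038 0.0019 0.0027] ang 1
```

Emit:
{"method": "carry_out", "body": {
  "offset": [
    [0.2, -0.1, 0.3],
    [0.4, -0.2, 0.6],
    [0.76, -0.2, 0.85],
    [0.76, -0.2, 0.85],
    [0.76, -0.2, 0.85]
  ],
  "dr": [
    [0.004, 0.002, 0.003],
    [0.004, 0.002, 0.003],
    [0.004, 0.002, 0.003],
    [0.004, 0.002, 0.003],
    [0.004, 0.002, 0.003]
  ],
  "claw": [0, 0, 0, 0, 0]
}}

```text
clock: 47.7
ee_pos: [0.5772, 0.1914, 0.1224]
eef_rot: [[-0.001, -1.0, 0.002], [-0.122, 0.002, 0.993], [-0.993, 0.0, -0.122]]
contact_force: [0.3, -1.0, 0.1]
gripper_width: 0.71
```

Run:
```python
from cups import *
st()
g=C+X*.05-Y*.02
tgoal([g[0],g[1],.0915],90,83,1)
placed()
```

```text
t 47.7 pos [0.5772 0.1914 0.1224] z [ 0.0022  0.9925 -0.1221] y [-1.      0.0023  0.0004] F [ 0.3096 -0.9934  0.0927] w 0.7100141263283754 q [ 0.4855  0.9664 -0.3847  1.8309 -1.1541  1.2771 -2.0393]
tgoal pos [0.5771 0.1923 0.0839] offset [0.38  0.001 0.056] dr [-0.0007 -0.0001 -0.0002] ang 0
side px [240. 222.] n 2562 z [0.0502 0.1246 0.1798] flat top n 615 board xy 0.008865979075398139 0.060333141641293525 top std 0.001336712132875209
```

Emit:
{"method": "carry_out", "body": {
  "offset": [
    [0.15, 0, 0.03],
    [0.28, 0, 0.04],
    [0.36, 0, 0.05],
    [0.4, 0, 0.05],
    [0.4, 0, 0.05]
  ],
  "dr": [
    [0, 0, 0],
    [0, 0, 0],
    [0, 0, 0],
    [0, 0, 0],
    [0, 0, 0]
  ],
  "claw": [0, 0, 0, 0, 0]
}}

```text
clock: 48.25
ee_pos: [0.5778, 0.1907, 0.0822]
eef_rot: [[-0.0, -1.0, 0.003], [-0.123, 0.003, 0.992], [-0.992, -0.0, -0.123]]
contact_force: [-0.1, 0.4, -1.1]
gripper_width: 0.715
```

Run:
```python
from m import *
st()
p,d,M=snap('side');P=pts(d,M);h=cv2.cvtColor(p,cv2.COLOR_RGB2HSV);y=(h[...,0]>20)&(h[...,0]<36)&(h[...,1]>110)
q=P[y&(P[...,1]>.05)&(P[...,0]>.56)&(d>0)];print(len(q),np.percentile(q,[1,99],axis=0))
cv2.imwrite('pics/s10.png',cv2.resize(p[140:320,120:360,::-1],(640,480)))
```

```text
t 48.2 pos [0.5778 0.1907 0.0822] z [ 0.0034  0.9924 -0.1227] y [-1.      0.0035 -0.0002] F [-0.0866  0.4227 -1.1352] w 0.7147775446226364 q [ 0.4801  1.0376 -0.3741  1.808  -1.1446  1.2596 -1.9948]
852 [[0.5602 0.0511 0.0561]
 [0.6118 0.2495 0.1411]]
```

View pics/s10.png

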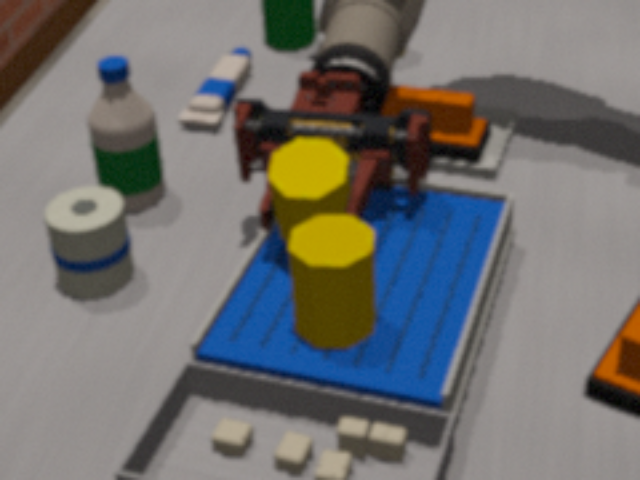

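Emit:
{"method": "carry_out", "body": {
  "offset": [
    [0.02, 0, 0],
    [0.04, 0, 0],
    [0.04, 0, 0]
  ],
  "dr": [
    [0, 0, 0],
    [0, 0, 0],
    [0, 0, 0]
  ],
  "claw": [0, 0, 0]
}}

```text
clock: 48.6
ee_pos: [0.5781, 0.1906, 0.0802]
eef_rot: [[0.001, -1.0, 0.003], [-0.12, 0.003, 0.993], [-0.993, -0.002, -0.12]]
contact_force: [-1.3, -2.6, 4.1]
gripper_width: 0.715
```

Contact at 4 N. Releasing and retreating.

Emit:
{"method": "carry_out", "body": {
  "offset": [
    [0, 0, 0],
    [0, 0, 0],
    [0, 0, 0],
    [0, 0, 0],
    [0, 0, 0],
    [0, 0, 0],
    [0, 0, 0],
    [0, 0, 0],
    [0, 0, -0.2],
    [0, 0, -0.5],
    [0, 0, -0.9],
    [0, 0, -0.9]
  ],
  "dr": [
    [0, 0, 0],
    [0, 0, 0],
    [0, 0, 0],
    [0, 0, 0],
    [0, 0, 0],
    [0, 0, 0],
    [0, 0, 0],
    [0, 0, 0],
    [0, 0, 0],
    [0, 0, 0],
    [0, 0, 0],
    [0, 0, 0]
  ],
  "claw": [100, 100, 100, 100, 100, 100, 100, 100, 100, 100, 100, 100]
}}

```text
clock: 49.8
ee_pos: [0.5798, 0.093, 0.0893]
eef_rot: [[0.001, -1.0, 0.011], [-0.127, 0.011, 0.992], [-0.992, -0.002, -0.127]]
contact_force: [0.5, -1.1, 0.3]
gripper_width: 1.0
```

Run:
```python
from cups import *
st();placed();placed('top')
tgoal([.50,-.14,.28],75,77,1)
```

```text
t 49.8 pos [0.5798 0.093  0.0893] z [ 0.0114  0.9919 -0.1267] y [-0.9999  0.0112 -0.0025] F [ 0.4559 -1.0789  0.3461] w 0.9995833940568447 q [ 0.5702  1.0313 -0.3025  1.7309 -1.0447  1.3922 -2.0437]
side px [242. 231.] n 2159 z [0.0504 0.1141 0.1268] flat top n 924 board xy 0.024197193904036882 0.02737741384784291 top std 0.0010687192290423926
top px [198. 169.] n 499 z [0.0551 0.1243 0.1296] flat top n 376 board xy 0.05269017348433178 -0.03604835271859445 top std 0.001873530178321491
top px [159. 181.] n 539 z [0.0505 0.1241 0.1298] flat top n 385 board xy 0.003104216880085367 0.06697626643751181 top std 0.001949134263708064
tgoal pos [ 0.5156 -0.0816  0.2661] offset [-1.523  0.614 -2.007] dr [0.0802 0.0333 0.0148] ang 16
```

Emit:
{"method": "carry_out", "body": {
  "offset": [
    [-0.3, 0, -0.2],
    [-0.7, 0.1, -0.4],
    [-1, 0.3, -0.9],
    [-1, 0.3, -0.9]
  ],
  "dr": [
    [0, 0, 0],
    [0, 0, 0],
    [0, 0, 0],
    [0, 0, 0]
  ],
  "claw": [100, 100, 100, 100]
}}

```text
clock: 50.3
ee_pos: [0.5477, 0.0183, 0.2028]
eef_rot: [[0.004, -1.0, 0.009], [-0.125, 0.009, 0.992], [-0.992, -0.005, -0.125]]
contact_force: [-0.1, -0.8, -0.1]
gripper_width: 1.001
```

Emit:
{"method": "carry_out", "body": {
  "offset": [
    [-0.1, 0.1, -0.3],
    [-0.3, 0.2, -0.7],
    [-0.52, 0.3, -1],
    [-0.52, 0.3, -1]
  ],
  "dr": [
    [0.02, 0.01, 0],
    [0.05, 0.02, 0.01],
    [0.08, 0.033, 0.015],
    [0.08, 0.033, 0.015]
  ],
  "claw": [100, 100, 100, 100]
}}

```text
clock: 50.7
ee_pos: [0.5155, -0.0784, 0.2688]
eef_rot: [[-0.057, -0.963, 0.264], [-0.225, 0.27, 0.936], [-0.973, -0.006, -0.232]]
contact_force: [0.1, -0.6, 0.6]
gripper_width: 0.999
```

Emit:
{"method": "carry_out", "body": {
  "offset": [
    [0, 0, 0],
    [0, 0, 0],
    [0, 0, 0],
    [0, 0, 0],
    [0, 0, 0],
    [0, 0, 0],
    [0, 0, 0],
    [0, 0, 0],
    [0, 0, 0],
    [0, 0, 0],
    [0, 0, 0],
    [0, 0, 0]
  ],
  "dr": [
    [0, 0, -0.04],
    [0, 0, -0.09],
    [0, 0, -0.13],
    [0, 0, -0.18],
    [0, 0, -0.22],
    [0, 0, -0.27],
    [0, 0, -0.31],
    [0, 0, -0.36],
    [0, 0, -0.4],
    [0, 0, -0.45],
    [0, 0, -0.5],
    [0, 0, -0.5]
  ],
  "claw": [100, 100, 100, 100, 100, 100, 100, 100, 100, 100, 100, 100]
}}

```text
clock: 51.9
ee_pos: [0.5154, -0.0768, 0.2685]
eef_rot: [[0.964, -0.055, 0.261], [-0.267, -0.223, 0.938], [0.007, -0.973, -0.23]]
contact_force: [-0.3, -0.7, -0.4]
gripper_width: 0.999
```

Emit:
{"method": "carry_out", "body": {
  "offset": [
    [0, 0, 0],
    [0, 0, 0],
    [0, 0, 0],
    [0, 0, 0],
    [0, 0, 0],
    [0, 0, 0],
    [0, 0, 0],
    [0, 0, 0],
    [0, 0, 0],
    [0, 0, 0],
    [0, 0, 0],
    [0, 0, 0]
  ],
  "dr": [
    [0, 0, -0.04],
    [0, 0, -0.09],
    [0, 0, -0.13],
    [0, 0, -0.18],
    [0, 0, -0.22],
    [0, 0, -0.27],
    [0, 0, -0.31],
    [0, 0, -0.36],
    [0, 0, -0.4],
    [0, 0, -0.45],
    [0, 0, -0.5],
    [0, 0, -0.5]
  ],
  "claw": [100, 100, 100, 100, 100, 100, 100, 100, 100, 100, 100, 100]
}}

```text
clock: 53.1
ee_pos: [0.5154, -0.0759, 0.2684]
eef_rot: [[0.056, 0.964, 0.259], [0.221, -0.265, 0.938], [0.974, 0.005, -0.228]]
contact_force: [0.5, -0.0, -0.6]
gripper_width: 0.999
```

Run:
```python
from cups import *
st()
cups('side');cups('top',100)
tgoal([.593,-.2805,.20],45,80,-1)
```

```text
t 53.1 pos [ 0.5154 -0.0759  0.2684] z [ 0.2594  0.9385 -0.228 ] y [ 0.9641 -0.2653  0.005 ] F [ 0.5468 -0.0152 -0.5684] w 0.9990052728965841 q [ 1.2482  0.7457 -0.7683  1.8481 -0.8033  1.3122  0.7131]
side px [262. 147.] centre [ 0.5942 -0.3252] flat deg 42.0 w 63.1 n 99
top px [351. 167.] centre [ 0.5935 -0.3273] flat deg 0.0 w 60.4 n 109
top px [198. 169.] centre [0.5649 0.1024] flat deg 0.0 w 39.5 n 28
top px [159. 181.] centre [0.5293 0.2095] flat deg 5.0 w 39.2 n 24
tgoal pos [ 0.6362 -0.2373  0.1892] offset [-1.055  1.593 -1.017] dr [-0.1607  0.0173  0.0334] ang 30
```

The disturbance has moved cup1: both cameras now agree on (0.594, -0.326). Retargeting.

Emit:
{"method": "carry_out", "body": {
  "offset": [
    [-0.1, 0.3, -0.2],
    [-0.2, 0.6, -0.4],
    [-0.4, 0.87, -0.73],
    [-0.4, 0.87, -0.73],
    [-0.4, 0.87, -0.73]
  ],
  "dr": [
    [-0.04, 0, 0.01],
    [-0.08, 0.01, 0.02],
    [-0.12, 0.015, 0.03],
    [-0.16, 0.017, 0.034],
    [-0.16, 0.017, 0.034]
  ],
  "claw": [100, 100, 100, 100, 100]
}}

```text
clock: 53.7
ee_pos: [0.5747, -0.1745, 0.2442]
eef_rot: [[0.133, 0.707, 0.695], [0.116, -0.707, 0.697], [0.984, -0.012, -0.176]]
contact_force: [-0.9, 0.9, 0.2]
gripper_width: 0.996
```

Run:
```python
from cups import *
st()
tgoal([.594,-.3265,.15],45,80,-1)
```

```text
t 53.7 pos [ 0.5747 -0.1745  0.2442] z [ 0.6948  0.6974 -0.1758] y [ 0.7068 -0.7073 -0.0124] F [-0.8683  0.9456  0.1746] w 0.9961742324926351 q [ 1.4285  0.7671 -0.7864  1.9985 -1.1478  1.0073  0.8852]
tgoal pos [ 0.6372 -0.2833  0.1392] offset [-1.076  1.224 -0.14 ] dr [-0.0006  0.0007 -0.0039] ang 1
```

Emit:
{"method": "carry_out", "body": {
  "offset": [
    [0, 0.4, -0.1],
    [-0.1, 0.8, -0.2],
    [-0.2, 0.95, -0.25],
    [-0.2, 0.95, -0.25]
  ],
  "dr": [
    [0, 0, -0.004],
    [0, 0, -0.004],
    [0, 0, -0.004],
    [0, 0, -0.004]
  ],
  "claw": [100, 100, 100, 100]
}}

```text
clock: 54.1
ee_pos: [0.623, -0.2633, 0.2267]
eef_rot: [[0.127, 0.708, 0.695], [0.123, -0.706, 0.697], [0.984, -0.003, -0.177]]
contact_force: [0.3, 0.4, 0.3]
gripper_width: 1.003
```

Emit:
{"method": "carry_out", "body": {
  "offset": [
    [0, 0.2, 0],
    [-0.2, 0.27, 0.05],
    [-0.5, 0.27, 0.1],
    [-0.6, 0.27, 0.1],
    [-0.6, 0.27, 0.1]
  ],
  "dr": [
    [0, 0, 0],
    [0, 0, 0],
    [0, 0, 0],
    [0, 0, 0],
    [0, 0, 0]
  ],
  "claw": [100, 100, 100, 100, 100]
}}

```text
clock: 54.6
ee_pos: [0.6407, -0.2814, 0.1648]
eef_rot: [[0.129, 0.709, 0.694], [0.12, -0.705, 0.699], [0.984, -0.007, -0.176]]
contact_force: [-0.1, -0.3, -0.4]
gripper_width: 0.999
```

Run:
```python
from cups import *
st()
tgoal([.594,-.3265,.043],45,80,-1)
```

```text
t 54.6 pos [ 0.6407 -0.2814  0.1648] z [ 0.6935  0.6987 -0.1759] y [ 0.7088 -0.7053 -0.0069] F [-0.0969 -0.2733 -0.3786] w 0.9989923880747293 q [ 1.3201  0.9901 -0.6706  1.6871 -1.0106  1.0693  0.8105]
tgoal pos [ 0.6372 -0.2833  0.0322] offset [-1.312 -0.002  0.196] dr [-0.0012  0.0007 -0.002 ] ang 0
```

Emit:
{"method": "carry_out", "body": {
  "offset": [
    [-0.3, 0, 0.04],
    [-0.55, 0, 0.08],
    [-0.55, 0, 0.08]
  ],
  "dr": [
    [0, 0, -0.002],
    [0, 0, -0.002],
    [0, 0, -0.002]
  ],
  "claw": [100, 100, 100]
}}

```text
clock: 54.9
ee_pos: [0.6381, -0.2817, 0.1077]
eef_rot: [[0.127, 0.71, 0.693], [0.121, -0.704, 0.699], [0.984, -0.005, -0.176]]
contact_force: [-0.6, -0.2, -0.3]
gripper_width: 0.997
```

Emit:
{"method": "carry_out", "body": {
  "offset": [
    [-0.35, 0, 0.05],
    [-0.65, 0, 0.09],
    [-0.76, 0, 0.12],
    [-0.76, 0, 0.12],
    [-0.76, 0, 0.12],
    [-0.76, 0, 0.12],
    [-0.76, 0, 0.12],
    [-0.76, 0, 0.12],
    [-0.76, 0, 0.12],
    [-0.76, 0, 0.12],
    [-0.76, 0, 0.12]
  ],
  "dr": [
    [0, 0, 0],
    [0, 0, 0],
    [0, 0, 0],
    [0, 0, 0],
    [0, 0, 0],
    [0, 0, 0],
    [0, 0, 0],
    [0, 0, 0],
    [0, 0, 0],
    [0, 0, 0],
    [0, 0, 0]
  ],
  "claw": [100, 100, 100, 100, 100, 0, 0, 0, 0, 0, 0],
  "squeeze": 25
}}

```text
clock: 56.0
ee_pos: [0.6371, -0.2828, 0.0317]
eef_rot: [[0.126, 0.71, 0.693], [0.121, -0.704, 0.699], [0.985, -0.004, -0.175]]
contact_force: [-1.2, -1.1, 3.7]
gripper_width: 0.704
```

Emit:
{"method": "carry_out", "body": {
  "offset": [
    [0, 0, 0],
    [0, 0, 0],
    [0, 0, 0],
    [0.2, 0, -0.03],
    [0.5, 0, -0.08],
    [0.95, 0, -0.15],
    [0.95, 0, -0.15]
  ],
  "dr": [
    [0, 0, 0],
    [0, 0, 0],
    [0, 0, 0],
    [0, 0, 0],
    [0, 0, 0],
    [0, 0, 0],
    [0, 0, 0]
  ],
  "claw": [0, 0, 0, 0, 0, 0, 0]
}}

```text
clock: 56.7
ee_pos: [0.6405, -0.2821, 0.1334]
eef_rot: [[0.121, 0.71, 0.694], [0.125, -0.704, 0.699], [0.985, 0.003, -0.174]]
contact_force: [-0.2, 0.6, -0.9]
gripper_width: 0.701
```

Run:
```python
from m import *
st()
t=np.array(arm.read_state()['ee_pos']);A=np.array(arm.read_state()['eef_rot'])
p,d,M=snap('wrist');P=pts(d,M);L=(P-t)@A
h=cv2.cvtColor(p,cv2.COLOR_RGB2HSV);y=(h[...,0]>20)&(h[...,0]<36)&(h[...,1]>110)
q=L[y&(abs(L[...,1])<.045)&(L[...,2]<.02)&(L[...,2]>-.12)&(d>0)]
print('rim tool x:',np.percentile(q[:,0],[50,97]),'z range',np.percentile(q[:,2],[2,98]),len(q))
tgoal([.50,-.14,.28],75,77,-1)
```

```text
t 56.7 pos [ 0.6405 -0.2821  0.1334] z [ 0.6935  0.6991 -0.1741] y [ 0.7102 -0.704   0.0026] F [-0.2094  0.6223 -0.8772] w 0.7014025604399494 q [ 1.3151  1.0417 -0.6607  1.6768 -0.9993  1.0566  0.8551]
rim tool x: [0.0185 0.0386] z range [-0.1017 -0.039 ] 21607
tgoal pos [ 0.5156 -0.0816  0.2661] offset [ 1.436 -2.29   0.303] dr [ 0.162  -0.0155 -0.0332] ang 30
```

Emit:
{"method": "carry_out", "body": {
  "offset": [
    [0.3, -0.2, 0.03],
    [0.6, -0.5, 0.06],
    [0.7, -0.76, 0.1],
    [0.7, -0.76, 0.1]
  ],
  "dr": [
    [0, 0, 0],
    [0, 0, 0],
    [0, 0, 0],
    [0, 0, 0]
  ],
  "claw": [0, 0, 0, 0]
}}

```text
clock: 57.15
ee_pos: [0.5987, -0.209, 0.1968]
eef_rot: [[0.126, 0.713, 0.69], [0.124, -0.701, 0.702], [0.984, -0.002, -0.177]]
contact_force: [0.3, -0.4, -2.2]
gripper_width: 0.705
```

Emit:
{"method": "carry_out", "body": {
  "offset": [
    [0.2, -0.2, 0.03],
    [0.35, -0.5, 0.06],
    [0.45, -0.76, 0.1],
    [0.45, -0.76, 0.1]
  ],
  "dr": [
    [0, 0, 0],
    [0, 0, 0],
    [0, 0, 0],
    [0, 0, 0]
  ],
  "claw": [0, 0, 0, 0]
}}

```text
clock: 57.55
ee_pos: [0.5549, -0.1402, 0.2387]
eef_rot: [[0.128, 0.715, 0.687], [0.123, -0.699, 0.704], [0.984, -0.005, -0.178]]
contact_force: [0.2, 0.1, -0.9]
gripper_width: 0.703
```

Emit:
{"method": "carry_out", "body": {
  "offset": [
    [0.1, -0.2, 0.03],
    [0.2, -0.5, 0.06],
    [0.3, -0.76, 0.1],
    [0.3, -0.76, 0.1],
    [0.3, -0.76, 0.1]
  ],
  "dr": [
    [0.04, 0, -0.01],
    [0.08, -0.01, -0.02],
    [0.12, -0.015, -0.03],
    [0.163, -0.016, -0.034],
    [0.163, -0.016, -0.034]
  ],
  "claw": [0, 0, 0, 0, 0]
}}

```text
clock: 58.05
ee_pos: [0.5145, -0.0773, 0.2665]
eef_rot: [[0.056, 0.969, 0.24], [0.219, -0.246, 0.944], [0.974, -0.001, -0.226]]
contact_force: [-0.3, -0.4, -0.7]
gripper_width: 0.709
```

Emit:
{"method": "carry_out", "body": {
  "offset": [
    [0, 0, 0],
    [0, 0, 0],
    [0, 0, 0],
    [0, 0, 0],
    [0, 0, 0],
    [0, 0, 0],
    [0, 0, 0],
    [0, 0, 0],
    [0, 0, 0],
    [0, 0, 0],
    [0, 0, 0],
    [0, 0, 0]
  ],
  "dr": [
    [0, 0, 0.04],
    [0, 0, 0.09],
    [0, 0, 0.13],
    [0, 0, 0.18],
    [0, 0, 0.22],
    [0, 0, 0.27],
    [0, 0, 0.31],
    [0, 0, 0.36],
    [0, 0, 0.4],
    [0, 0, 0.45],
    [0, 0, 0.5],
    [0, 0, 0.5]
  ],
  "claw": [0, 0, 0, 0, 0, 0, 0, 0, 0, 0, 0, 0]
}}

```text
clock: 59.25
ee_pos: [0.5145, -0.0781, 0.2649]
eef_rot: [[0.968, -0.061, 0.242], [-0.249, -0.219, 0.943], [-0.004, -0.974, -0.227]]
contact_force: [0.6, 0.0, -1.0]
gripper_width: 0.71
```

Emit:
{"method": "carry_out", "body": {
  "offset": [
    [0, 0, 0],
    [0, 0, 0],
    [0, 0, 0],
    [0, 0, 0],
    [0, 0, 0],
    [0, 0, 0],
    [0, 0, 0],
    [0, 0, 0],
    [0, 0, 0],
    [0, 0, 0],
    [0, 0, 0],
    [0, 0, 0]
  ],
  "dr": [
    [0, 0, 0.04],
    [0, 0, 0.09],
    [0, 0, 0.13],
    [0, 0, 0.18],
    [0, 0, 0.22],
    [0, 0, 0.27],
    [0, 0, 0.31],
    [0, 0, 0.36],
    [0, 0, 0.4],
    [0, 0, 0.45],
    [0, 0, 0.5],
    [0, 0, 0.5]
  ],
  "claw": [0, 0, 0, 0, 0, 0, 0, 0, 0, 0, 0, 0]
}}

```text
clock: 60.45
ee_pos: [0.5145, -0.0786, 0.2639]
eef_rot: [[-0.061, -0.968, 0.243], [-0.219, 0.251, 0.943], [-0.974, 0.004, -0.227]]
contact_force: [-0.4, 0.9, -1.5]
gripper_width: 0.702
```

Run:
```python
from m import *
st()
g=C-X*.052-Y*.065
print(g);tgoal([g[0],g[1],.15],88,83,1,.07)
```

```text
t 60.5 pos [ 0.5145 -0.0786  0.2639] z [ 0.2431  0.943  -0.2274] y [-0.9681  0.2506  0.0045] F [-0.3587  0.8743 -1.5022] w 0.7022439014568401 q [ 0.8238  0.6311 -0.1801  1.8627 -1.0313  1.5623 -2.2062]
[0.4702 0.0991 0.    ]
tgoal pos [0.4726 0.1686 0.1415] offset [0.676 1.02  2.507] dr [-0.0682 -0.0338 -0.0136] ang 14
```

Emit:
{"method": "carry_out", "body": {
  "offset": [
    [0, 0.4, 0.2],
    [0, 0.8, 0.5],
    [0, 0.9, 0.8],
    [0, 0.9, 0.8]
  ],
  "dr": [
    [0, 0, 0],
    [0, 0, 0],
    [0, 0, 0],
    [0, 0, 0]
  ],
  "claw": [0, 0, 0, 0]
}}

```text
clock: 60.85
ee_pos: [0.4444, 0.0231, 0.2458]
eef_rot: [[-0.058, -0.969, 0.239], [-0.218, 0.246, 0.944], [-0.974, 0.003, -0.225]]
contact_force: [-0.5, -0.1, -2.0]
gripper_width: 0.708
```

Emit:
{"method": "carry_out", "body": {
  "offset": [
    [0, 0.05, 0.2],
    [0.1, 0.1, 0.5],
    [0.1, 0.1, 0.8],
    [0.1, 0.1, 0.8]
  ],
  "dr": [
    [-0.02, -0.01, 0],
    [-0.04, -0.02, -0.01],
    [-0.068, -0.034, -0.014],
    [-0.068, -0.034, -0.014]
  ],
  "claw": [0, 0, 0, 0]
}}

```text
clock: 61.25
ee_pos: [0.4547, 0.1016, 0.2171]
eef_rot: [[0.006, -1.0, 0.026], [-0.116, 0.025, 0.993], [-0.993, -0.009, -0.116]]
contact_force: [-0.4, -0.0, -1.8]
gripper_width: 0.707
```

Run:
```python
from m import *
st()
g=C-X*.054-Y*.065
tgoal([g[0],g[1],.13],88,83,1,.07)
```

```text
t 61.2 pos [0.4547 0.1016 0.2171] z [ 0.0256  0.9929 -0.1159] y [-0.9997  0.0247 -0.0089] F [-0.4454 -0.0013 -1.7896] w 0.7068204796740698 q [ 0.6795  0.7186 -0.3221  2.0621 -1.0663  1.438  -2.0027]
tgoal pos [0.4706 0.1688 0.1215] offset [ 0.873 -0.133  0.783] dr [0.0029 0.0019 0.0032] ang 1
```

Emit:
{"method": "carry_out", "body": {
  "offset": [
    [0.2, -0.1, 0.3],
    [0.5, -0.13, 0.6],
    [0.87, -0.13, 0.78],
    [0.87, -0.13, 0.78],
    [0.87, -0.13, 0.78]
  ],
  "dr": [
    [0.003, 0.002, 0.003],
    [0.003, 0.002, 0.003],
    [0.003, 0.002, 0.003],
    [0.003, 0.002, 0.003],
    [0.003, 0.002, 0.003]
  ],
  "claw": [0, 0, 0, 0, 0]
}}

```text
clock: 61.75
ee_pos: [0.4708, 0.1675, 0.1221]
eef_rot: [[-0.003, -0.999, 0.037], [-0.121, 0.037, 0.992], [-0.993, -0.001, -0.121]]
contact_force: [0.7, -0.8, -0.8]
gripper_width: 0.706
```

Emit:
{"method": "carry_out", "body": {
  "offset": [
    [0.15, 0, 0.02],
    [0.28, 0, 0.04],
    [0.34, 0, 0.05],
    [0.36, 0, 0.05],
    [0.36, 0, 0.05]
  ],
  "dr": [
    [0, 0, 0],
    [0, 0, 0],
    [0, 0, 0],
    [0, 0, 0],
    [0, 0, 0]
  ],
  "claw": [0, 0, 0, 0, 0]
}}

```text
clock: 62.25
ee_pos: [0.4711, 0.1677, 0.0861]
eef_rot: [[-0.003, -0.999, 0.037], [-0.121, 0.037, 0.992], [-0.993, -0.002, -0.121]]
contact_force: [0.0, 0.4, -0.6]
gripper_width: 0.707
```

Run:
```python
from m import *
st()
p,d,M=snap('side');P=pts(d,M);h=cv2.cvtColor(p,cv2.COLOR_RGB2HSV);y=(h[...,0]>20)&(h[...,0]<36)&(h[...,1]>110)
q=P[y&(P[...,1]>.05)&(P[...,0]<.505)&(d>0)&(P[...,2]>.04)];print(len(q),np.percentile(q,[1,99],axis=0))
cv2.imwrite('pics/s11.png',cv2.resize(p[140:320,120:360,::-1],(640,480)))
```

```text
t 62.2 pos [0.4711 0.1677 0.0861] z [ 0.0371  0.9919 -0.1214] y [-0.9993  0.0371 -0.002 ] F [ 0.0191  0.3829 -0.612 ] w 0.7066288836491305 q [ 0.5795  0.9791 -0.3467  2.0534 -1.1527  1.2339 -1.8077]
1107 [[0.4389 0.0876 0.0536]
 [0.4997 0.1469 0.1441]]
```

View pics/s11.png

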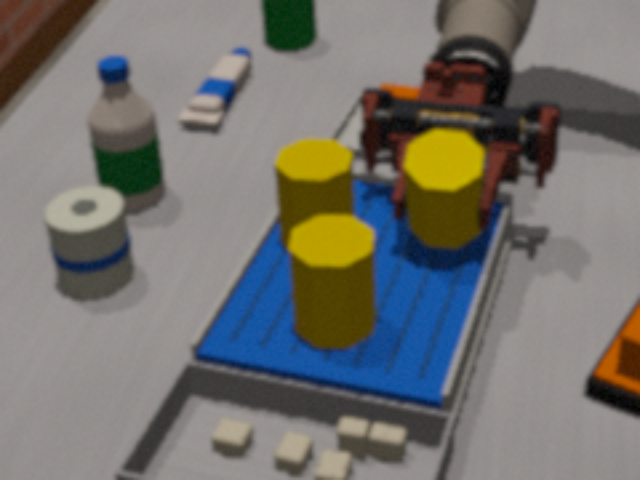

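Emit:
{"method": "carry_out", "body": {
  "offset": [
    [0.02, 0, 0],
    [0.04, 0, 0],
    [0.05, 0, 0],
    [0.05, 0, 0]
  ],
  "dr": [
    [0, 0, 0],
    [0, 0, 0],
    [0, 0, 0],
    [0, 0, 0]
  ],
  "claw": [0, 0, 0, 0]
}}

```text
clock: 62.7
ee_pos: [0.4711, 0.1673, 0.0818]
eef_rot: [[-0.002, -0.999, 0.037], [-0.12, 0.037, 0.992], [-0.993, -0.002, -0.12]]
contact_force: [-0.0, -2.6, 1.8]
gripper_width: 0.71
```

Touching. Releasing and retreating.

Emit:
{"method": "carry_out", "body": {
  "offset": [
    [0.01, 0, 0],
    [0.01, 0, 0],
    [0.01, 0, 0],
    [0.01, 0, 0],
    [0.01, 0, 0],
    [0.01, 0, 0],
    [0.01, 0, 0],
    [0.01, 0, 0],
    [0, 0, -0.2],
    [0, 0, -0.5],
    [0, 0, -0.9],
    [0, 0, -0.9]
  ],
  "dr": [
    [0, 0, 0],
    [0, 0, 0],
    [0, 0, 0],
    [0, 0, 0],
    [0, 0, 0],
    [0, 0, 0],
    [0, 0, 0],
    [0, 0, 0],
    [0, 0, 0],
    [0, 0, 0],
    [0, 0, 0],
    [0, 0, 0]
  ],
  "claw": [100, 100, 100, 100, 100, 100, 100, 100, 100, 100, 100, 100]
}}

```text
clock: 63.9
ee_pos: [0.4694, 0.0726, 0.0912]
eef_rot: [[-0.002, -0.999, 0.043], [-0.126, 0.043, 0.991], [-0.992, -0.003, -0.125]]
contact_force: [0.0, -1.0, -0.6]
gripper_width: 0.999
```

Emit:
{"method": "carry_out", "body": {
  "offset": [
    [-0.3, 0, -0.2],
    [-0.7, 0, -0.6],
    [-1, 0, -1],
    [-1, 0, -1],
    [-1, 0, -1]
  ],
  "dr": [
    [0, 0, 0],
    [0, 0, 0],
    [0, 0, 0],
    [0, 0, 0],
    [0, 0, 0]
  ],
  "claw": [100, 100, 100, 100, 100]
}}

```text
clock: 64.4
ee_pos: [0.4658, -0.0147, 0.2032]
eef_rot: [[-0.001, -0.999, 0.045], [-0.127, 0.045, 0.991], [-0.992, -0.005, -0.127]]
contact_force: [-0.5, -0.5, -0.7]
gripper_width: 0.999
```

Run:
```python
from cups import *
st();p=placed();q=placed('top')
_,d,M=snap('top');P=pts(d,M);h=cv2.cvtColor(q,cv2.COLOR_RGB2HSV)
cr=(P[...,2]>.012)&(P[...,2]<.03)&(h[...,1]<70)&((P-C)@Y>.14)&((P-C)@Y<.24)&(abs((P-C)@X)<.1)&(h[...,2]>120)
print('crumbs in pan',[(c.round().tolist(),int(s)) for l,s,c in comps(cr,15)])
z=np.load('top0.npz');P0=pts(z['d'],dict(mtx=z['K'],cam_to_world=z['T']))
for n,(u,v) in dict(roll=(193,103),bottle=(234,95),tube=(310,117)).items(): print(n,P0[v,u],P[v,u])
s,d,M=snap('side');P=pts(d,M);h=cv2.cvtColor(s,cv2.COLOR_RGB2HSV)
m=(h[...,0]<18)&(h[...,1]>120)&(h[...,2]>50)&(P[...,1]<0)&(P[...,2]>.052)&(P[...,2]<.07)
Q=P[m];print('scraper top',len(Q),Q.mean(0),rect(Q))
cv2.imwrite('pics/fin.png',np.hstack([cv2.resize(p[60:330,110:400,::-1],(400,372)),cv2.resize(q[80:280,85:300,::-1],(400,372))]))
```

```text
t 64.4 pos [ 0.4658 -0.0147  0.2032] z [ 0.0453  0.9908 -0.1274] y [-0.999   0.045  -0.0053] F [-0.4819 -0.4656 -0.71  ] w 0.9985569813545809 q [ 0.7636  0.7821 -0.2139  1.8984 -0.9431  1.5888 -2.0388]
side px [287. 211.] n 1075 z [0.0498 0.1066 0.1266] flat top n 386 board xy -0.05196594786969747 -0.06897117163830917 top std 0.0010629211479182628
side px [242. 231.] n 2144 z [0.0502 0.1144 0.1268] flat top n 916 board xy 0.024087160014354087 0.027028531574972644 top std 0.0010630697247128687
top px [198. 169.] n 499 z [0.0538 0.1245 0.13  ] flat top n 373 board xy 0.053155055663377145 -0.035099000440096284 top std 0.0019407878109227803
top px [159. 181.] n 541 z [0.0513 0.1241 0.1304] flat top n 378 board xy 0.002932295120384392 0.06690120704246762 top std 0.0019172605097576051
top px [205. 207.] n 470 z [0.0559 0.1247 0.1305] flat top n 377 board xy -0.0527959781481643 -0.07313785494699193 top std 0.001821178847281906
crumbs in pan [([133.0, 165.0], 45), ([130.0, 181.0], 46), ([125.0, 191.0], 50), ([133.0, 194.0], 18), ([134.0, 202.0], 36)]
roll [0.7777 0.1361 0.0753] [0.778  0.1362 0.0745]
bottle [0.7765 0.0116 0.1484] [0.7754 0.0114 0.1515]
tube [ 0.7514 -0.2144  0.0253] [ 0.7518 -0.2145  0.0241]
scraper top 637 [ 1.1081 -0.9665  0.0637] [ 1111.7788 -1141.3649  1279.7041  2096.0066     0.3724]
```

View pics/fin.png

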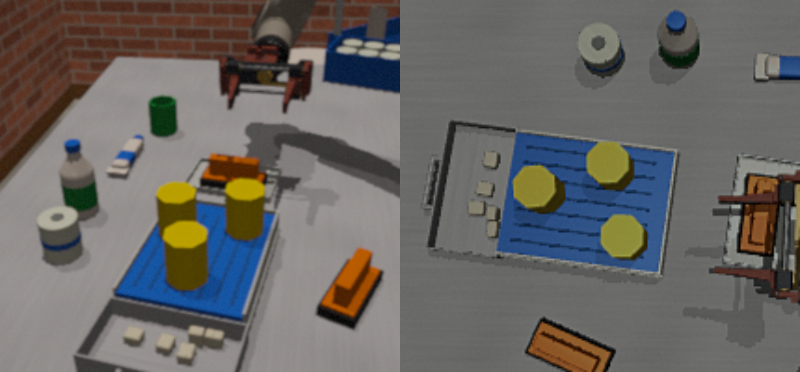

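Run:
```python
from m import *
s,d,M=snap('side');P=pts(d,M);h=cv2.cvtColor(s,cv2.COLOR_RGB2HSV)
m=(h[...,0]<18)&(h[...,1]>120)&(h[...,2]>50)&(P[...,2]>.045)&(P[...,2]<.075)&(abs(P[...,0]-.515)<.09)&(abs(P[...,1]+.12)<.06)
Q=P[m];print('scraper top',len(Q),np.percentile(Q,[2,50,98],axis=0))
print(arm.job_done())
```

```text
scraper top 332 [[ 0.4663 -0.1252  0.0458]
 [ 0.5116 -0.1069  0.0597]
 [ 0.5595 -0.0981  0.0647]]
the job is handed in; nothing more can be done
None
```

The job is done and handed in at about 64 s. I swept the 5 crumbs into the pan with the tray scraper in two strokes, put the scraper back upright in its tray, and stood the 3 yellow cups mouth down on the board.

**Last checks before handing in:**
- **Crumbs:** 5 in the pan, none on the board.
- **Cups:** all three flat-topped at z ≈ 0.125 m, which matches a cup standing on the board. They stand at board xy (0.003, 0.067), (0.053, -0.035) and (-0.053, -0.073).
- **Scraper:** its grip top was at 0.062 m right after release, and it looks upright in the tray in the last side view. The first of the final scraper measurements was spoiled by background pixels. A tighter one gave a top of about 0.06 m, though it also caught part of the grip's side.
- **Roll, bottle and tube:** within 1–3 mm of where they started.
- **Gripper:** empty and clear of everything.

**What went wrong or disagreed:**
- **Fingertips:** they sit about 35 mm short of the reported TCP. The first two scraper grasps missed: I lifted too early once, then closed just above the grip. I corrected for the 35 mm after that.
- **Scraper shift:** the first miss pushed it about 4 mm inside the tray.
- **cup1:** it was knocked about 46 mm aside during the run, so I found it again before picking it up.

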